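# Close the gingerbread tin: fetch its snap lid from the rack and press it home

## Robot

A 7-joint arm with a two-finger parallel gripper is mounted at the origin on a cart in front of the work surface, level with it; the furniture and walls round the work are solid. World frame = base frame: x ahead of the robot, y to its left, z up, the work surface at z = 0. Lengths are in m, angles in rad, forces in N, time in s.
With the tool pointing down it reaches from about 0.4 to 0.85 m from the base axis. Payload 4.5 kg.
Tool frame: the origin (TCP) lies midway between the tips of the shut fingers; the grasp point (between the pads) lies 19 mm behind it; z points along the fingers, y is the line along which they close (so a half turn about z gives the same grasp; the last joint's range is limited). The gripper opens to 88 mm and grips with 3 to 60 N. Pads are 18 mm wide; open, the fingers measure 123 mm over their backs; the gripper's body (75 mm by 187 mm) begins 45 mm behind the grasp point.
Start: joints at [1.252, 0.689, -0.195, 1.565, 0.157, 0.902, -0.215], TCP at [0.216, -0.587, 0.239] pointing down, gripper open.
Joint ranges: [-3.01, 3.01], [-0.46, 2.08], [-1.47, 1.51], [0.13, 2.56], [-1, 4.14], [0.04, 2.09], [-2.66, 2.66]. Speed limits (rad/s): [2.57, 2.57, 3.14, 3.14, 3.14, 3.14, 3.14].

## Interface

Orientations are given as a unit quaternion [x, y, z, w].
In Python, from plant import get_state, viewer, workorder gives the robot as it stands. The module is installed in compiled form; this text tells all that it offers.
- The arm moves only by the tool step_arm, never from a script. Its argument "motion" is a list of rows, each an object of numbers: "wx", "wy", "wz": the turn, a rotation vector about the tool's x, y, z each as a share of 180 degrees, from -1 to 1; "dx", "dy", "dz": the shift along the tool's x, y, z each as a share of 8 cm, from -1 to 1; "claw": the finger opening in mm, from 0 to 88.1. A call has 1 to 8 rows; each row is the pose to reach, as a shift and turn from the pose commanded when the call began, along the tool's axes at that moment, turning the shorter way round; what a row does not reach only later rows make up. A row lasts 1/10 s, in which the tool goes at most 50 mm and 8.59 degrees, less where a joint would pass 70% of its speed; a pose out of reach is approached as far as the arm can. A call with a number of a shift or a turn outside -1 to 1 is refused whole. A call with a gripper value outside its range is refused whole. The fingers move at their own pace and stop on an object; "force" is the grip in N (left out, the last holds). Time passes only in rows, so rows that repeat a pose let the fingers close. It gives the time, the measured TCP pose, the force, the opening and the grip force at its end, in the units of the state.
- get_state(): the state, without advancing time (a new reading comes with each control period).
- viewer.snapshot(name): name is "scene" or "top" or "wrist"; returns (picture, depth): 384x512x3 uint8, red, green, blue; 384x512 float32, m along the optical axis (not along the pixel's ray), 0 where there is no reading.
- viewer.calibration(name): a dict with "vfov" (degrees; the focal length in pixels is half the picture's height over the tangent of half this angle, whatever the lens; pixels are square), "cx", "cy" (the principal point, pixels), "extrinsics" (4x4, takes a point from camera to world coordinates). Camera axes: x right, y down, z forward; pixel columns grow to the right and rows downward; lengths in m; the calibration is good to about 2 mm. A picture is of the moment at which its call begins: read the wrist's pose just before it. calibration takes no time and is no camera call; for the wrist camera it gives the pose at the moment of the call.
- workorder.finish_job(): hands the job in; it is judged then, once.
The state is a dict: "clock": time; "q": joint angles; "qd": joint speeds; "joint_torque": joint torques, N m; "tool_pos": TCP position; "eef_rot": TCP orientation; "contact_force": force on the tool from outside, world axes, zero at the start; "moment": the same for the moment, N m; "opening": opening from 0.0 (shut) to 1.0 (fully open); "finger_force": force on a finger pad.
Only numpy, scipy, OpenCV 4.12 (cv2) and the standard library are available. Lean on these libraries where they do the work, as an engineer would, in place of code of your own. Each camera call takes 0.05 s, during which the arm holds its last target. There are 200 camera calls.

## Task

Close the open tin of gingerbread with the longest of the three lids in the wire rack, leaving the other two lids in the rack. Take it out and lay it flat on the bench, grip up, and let go so that you can pick it up again by its grip; then set it on the tin and press both ends down until each spring catch has snapped over it and the lid sits fully home all round.

Things in the scene. Friction and masses are not known exactly. Their poses are not given: they have to be found in the camera images.
- long_lid: The lid that fits: white plastic plate 196 x 92 x 8 mm, 212 long over the end lugs (26 wide, 4 thick). Origin: centre of the plate's underside (seat plane); x long side, y short side, z out of the top. Below: tapered plug to z -14 (at most 181 x 77). Above: grip, a bar 70 along x, 14 wide, z 8 to 32. About 0.13 kg. Starts standing: y up, z away from the robot, x to its left; 22 mm thick in all.
- middle_lid: Another white lid standing in the rack in the same way, same make and height (92 mm) but only 156 mm long: does not fit, leave it in the rack. Origin and axes as for the long lid.
- short_lid: Another white lid standing in the rack in the same way, 92 mm high but only 126 mm long: does not fit, leave it in the rack. Origin and axes as for the long lid.
- rack: Wire rack 200 (x) x 150 (y) mm, fixed (starts turned by up to 0.25 rad); origin on the bench under its middle. Three slots at x -66, 0 and +66 mm, one lid in each (which is where changes); a lid's long side lies along y. Lids stand on wires 12 mm up, so their upper edges are 104 mm above the bench; the wire hoops that hold them end at 69 mm.
- tin: Open light grey metal tin 190 x 86 x 70 mm, 1.1 kg, standing loose on the bench, gingerbread rounds inside up to 53 mm. Origin: centre of its underside; x along the long side, z up. Mouth inside 184 x 80. A sprung catch stands at each short end, its top 93 mm up its barb reaching inwards over the lid's end lugs. The lid fits either way round.
- tin_mouth (a point): Centre of the tin's mouth, level with the rim, 70 mm above the tin's origin. The long lid's origin lies here, to a millimetre or so, when the lid is home.
- lid_end_a (a point): Point at the middle of the long lid's +x end (98 mm from its origin), on the plate's underside; it is level with the tin's rim when that end is home. The plate's top is 8 mm above it, and a place to press lies about 80 mm from the lid's origin.
- lid_end_b (a point): The same at the long lid's -x end.
- catch_a (a joint): Spring catch at the tin's +x end, rad: 0 standing upright, grows as it is pushed outward (about 0.07 while a lug passes) and snaps back to 0 over the lug. A lid merely set down rests on the sloping barbs with its plate some 6 to 12 mm above the rim; about 6 to 16 N on one end pushes it past its catch, and the plate then stops hard on the rim.
- catch_b (a joint): The same catch at the tin's -x end.
Things that resemble listed ones, but are neither listed nor needed, are in the scene too. What is shaped like the long_lid but purple is not meant.

How it is judged:
On the way:
1. the long lid lies flat on the bench, grip up, let go (angle between long_lid's own z axis and vertical below 0.12 rad and height (world z) of long_lid below 0.022 m and contact force between each of the arm, the fingers and long_lid below 0.2 N), for 0.2 s.
At the end, for the whole second after the job is handed in: The long lid is on the tin, both end points within about 2 mm of rim level, its origin within 5 mm of the mouth's centre, in line with the tin (0.06 rad); both catches back over the lugs (under 0.03 rad); the tin upright on the bench, all at rest (z of lid_end_a in the frame of tin between 0.068 and 0.0722 m and z of lid_end_b in the frame of tin between 0.068 and 0.0722 m and distance between long_lid and tin_mouth below 0.005 m and angle between the x axis of long_lid and the x axis of tin, either way round below 0.06 rad and value of joint each of catch_a, catch_b below 0.03 rad and angle between tin's own z axis and vertical below 0.05 rad and height (world z) of tin below 0.01 m and linear speed of long_lid below 0.01 m/s); the robot touches nothing.
It fails at once if one of the other two lids is moved more than 30 mm (distance of any of middle_lid, short_lid from where it was at the start of the episode above 0.03 m).
It fails at once if the tin is tipped (angle between tin's own z axis and vertical above 0.35 rad).
It also fails if it takes over 72 s, if anything falls off the work surface, if the arm or the gripper's body presses on something with over 40 N, if the wrist force passes 120 N, or if a joint passes its speed limit or range.

## Working session

There is one attempt and no reset: what is moved stays moved. The work goes in short steps, Python scripts to look and compute and a tool call to move; the robot and the scene stay as the last step left them, time stands still between calls to the robot, and variables do not carry over. Pictures are saved under pics/ and viewed, at most 10 in all, crops included, and the job is handed in when it is done.

Besides the shell and the picture viewer there is one more tool, called after "Request:" as name(argument=value, ...), one argument or row to a line, values as JSON. step_arm: Moves the arm, as the interface text tells. Shift numbers are shares of 8 cm and turn numbers shares of 180 degrees, none past 1 either way. Its arguments: {"type":"object","properties":{"motion":{"type":"array","items":{"type":"object","properties":{"wx":{"type":"number","minimum":-1,"maximum":1},"wy":{"type":"number","minimum":-1,"maximum":1},"wz":{"type":"number","minimum":-1,"maximum":1},"dx":{"type":"number","minimum":-1,"maximum":1},"dy":{"type":"number","minimum":-1,"maximum":1},"dz":{"type":"number","minimum":-1,"maximum":1},"claw":{"type":"number"}}}},"force":{"type":"number"}},"required":["motion"]}

```bash
mkdir -p pics
cat > h.py <<'E'
import numpy as np, cv2
from plant import get_state, viewer, workorder
from scipy.spatial.transform import Rotation as R
def snap(n):
    c=viewer.calibration(n); p,d=viewer.snapshot(n); return p,d,c
def cloud(d,c):
    f=d.shape[0]/2/np.tan(np.radians(c['vfov'])/2)
    v,u=np.mgrid[:d.shape[0],:d.shape[1]]
    P=np.stack([(u-c['cx'])/f*d,(v-c['cy'])/f*d,d],-1)
    E=np.array(c['extrinsics']); W=P@E[:3,:3].T+E[:3,3]; W[d==0]=np.nan; return W
def save(p,n): cv2.imwrite('pics/'+n+'.png',p[:,:,::-1])
def delta(pos,Rt):
    "shares for target pose from current measured"
    s=get_state(); R0=R.from_quat(s['eef_rot'])
    return np.round(R0.inv().apply(np.array(pos)-s['tool_pos'])/.08,3), np.round((R0.inv()*Rt).as_rotvec()/np.pi,3)
E
python3 - <<'E'
from h import *
s=get_state();print(s)
a,d,c=snap('scene');b,d2,c2=snap('top')
np.savez('s0.npz',a=a,d=d,b=b,d2=d2,E=c['extrinsics'],E2=c2['extrinsics'])
print(c,c2)
save(a,'scene0');save(b,'top0')
E
```

```text
{'clock': 0.0, 'q': array([ 1.2518156 ,  0.68998782, -0.19449822,  1.5663025 ,  0.15734332,
        0.90248225, -0.21512574]), 'qd': array([ 5.79827001e-05,  8.12264352e-04, -6.03057210e-04,  2.16851272e-04,
       -9.58061684e-04,  1.56597000e-03, -5.24868092e-04]), 'joint_torque': array([ 5.57851126e-04, -5.27555931e+01, -1.26694534e+00, -1.53428131e+01,
       -5.27069997e-02,  6.42202518e-03,  1.47487799e-04]), 'tool_pos': array([ 0.21567092, -0.58596531,  0.23791831]), 'eef_rot': array([ 9.84477132e-01,  1.75510626e-01, -2.38991052e-04, -8.60072062e-04]), 'contact_force': array([0.39318063, 0.91417749, 0.42258926]), 'moment': array([ 0.02377855, -0.05507303, -0.04152323]), 'finger_force': 0.0, 'opening': 0.9965421184625113}
{'vfov': 54.869824636726285, 'cx': 250.57374416840045, 'cy': 194.27658239714873, 'extrinsics': array([[-0.79657885, -0.26875522,  0.54150972, -0.18439287],
       [-0.60394747,  0.31431724, -0.73242892,  0.95738718],
       [ 0.02663825, -0.91048081, -0.4126925 ,  0.63185636],
       [ 0.        ,  0.        ,  0.        ,  1.        ]])} {'vfov': 42.83293918776055, 'cx': 255.77580780888644, 'cy': 202.46353037126224, 'extrinsics': array([[-2.45704570e-03, -9.89822330e-01,  1.42287447e-01,
         2.96487135e-01],
       [-9.99924069e-01,  7.13654584e-04, -1.23023353e-02,
         1.32531224e-02],
       [ 1.20755821e-02, -1.42306870e-01, -9.89748925e-01,
         1.66466576e+00],
       [ 0.00000000e+00,  0.00000000e+00,  0.00000000e+00,
         1.00000000e+00]])}
```

View pics/top0.png

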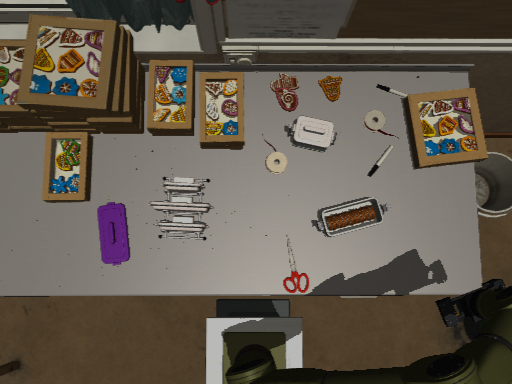

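View pics/scene0.png

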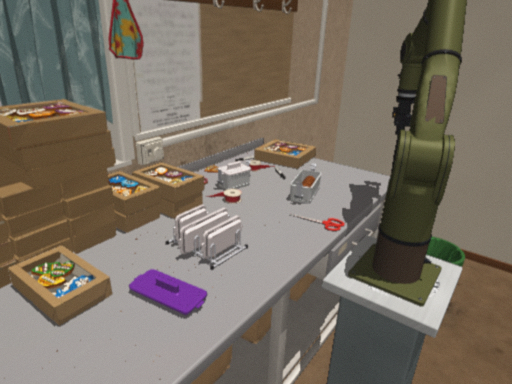

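The top view shows the rack at about (182,208) with lids at rows 185, 206 and 229, and the open tin with gingerbread at (350,216). There is a closed tin at (312,132) and a purple lid at (114,233), both decoys. Next I'll measure the three lid candidates and the tin.

Run:
```python
from h import *
z=np.load('s0.npz'); b,d2=z['b'],z['d2']; W=cloud(d2,viewer.calibration('top'))
reg=np.zeros(d2.shape,bool); reg[165:250,140:225]=1
m=(reg&(W[...,2]>.085)).astype(np.uint8)
n,l,st,ce=cv2.connectedComponentsWithStats(m)
for i in range(1,n):
    if st[i,4]<20: continue
    P=W[l==i]; (cx,cy),(w,h),a=cv2.minAreaRect((P[:,:2]*1000).astype(np.float32))
    dirv=np.linalg.svd(P[:,:2]-P[:,:2].mean(0))[2][0] if 0 else np.linalg.eigh(np.cov(P[:,:2].T))[1][:,1]
    print('lid px',ce[i].round(),'area',st[i,4],'c',round(cx),round(cy),'size',round(w),round(h),'ang',np.degrees(np.arctan2(*dirv[::-1])).round(1),'z',np.nanmax(P[:,2]).round(3), 'xy mean',P.mean(0).round(3))
reg[:]=0; reg[185:250,300:400]=1
for lo,hi in((.06,.08),(.082,.11),(.04,.058)):
    m=reg&(W[...,2]>lo)&(W[...,2]<hi); P=W[m]
    (cx,cy),(w,h),a=cv2.minAreaRect((P[:,:2]*1000).astype(np.float32)); print('tin',lo,m.sum(),cx,cy,w,h,a,np.median(P[:,2]))
big=cv2.resize(b[165:250,140:225],None,fx=5,fy=5,interpolation=cv2.INTER_CUBIC)
t=cv2.resize(b[185:250,300:400],None,fx=4,fy=4,interpolation=cv2.INTER_CUBIC)
out=np.zeros((425,830,3),np.uint8); out[:,:425]=big; out[:260,430:830]=t
save(out[:,:800],'crop0')
```

```text
lid px [181. 186.] area 258 c 577 235 size 120 23 ang 87.2 z 0.113 xy mean [0.577 0.235 0.098]
lid px [180. 206.] area 409 c 511 241 size 192 23 ang 87.5 z 0.114 xy mean [0.511 0.24  0.098]
lid px [180. 226.] area 320 c 445 236 size 152 23 ang 87.5 z 0.115 xy mean [0.445 0.236 0.098]
tin 0.06 317 480.19854736328125 -323.38800048828125 91.33403778076172 228.1502685546875 15.042025566101074 0.06970107710041429
tin 0.082 69 479.81158447265625 -322.5828857421875 21.238807678222656 243.94126892089844 15.011527061462402 0.09028496454168766
tin 0.04 633 480.6554260253906 -321.48162841796875 81.6258544921875 225.06163024902344 16.43585968017578 0.04869257366680024
```

View pics/crop0.png

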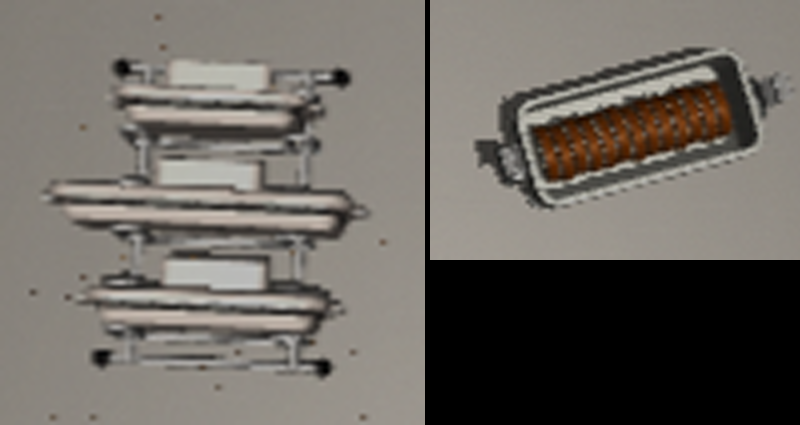

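The candidates, by top-view pixel:
- (181,186): 120 mm long, the short lid.
- (180,206): 192 mm long, the long lid in the middle slot.
- (180,226): 152 mm long, the middle lid.

The crop confirms that the middle one is the longest, with its grip facing away from the robot. The open tin lies at about (0.480, -0.323), yaw 105°. I'll go over the tin first for a close look.

Request:
step_arm(
  motion=[
    {"dx": 0.85,"dy": -0.4},
    {"dx": 0.85,"dy": -0.4},
  ],
)

```text
$.motion[0]: bad value
```

Request:
step_arm(
  motion=[
    {"dx": 0.85,"dy": -0.4},
    {"dx": 0.85,"dy": -0.4},
  ],
)

```text
$.motion[0]: bad value
```

Request:
step_arm(
  motion=[
    {"dx": 0.85,"dy": -0.4,"dz": -0.5},
    {"dx": 0.85,"dy": -0.4,"dz": -0.5},
  ],
)

```text
$.motion[0]: bad value
```

Request:
step_arm(
  motion=[
    {"dx": 0.85,"dy": -0.4,"dz": -0.5},
    {"dx": 0.85,"dy": -0.4,"dz": -0.5},
  ],
)

```text
$.motion[0]: bad value
```

Request:
step_arm(
  motion=[
    {"dx": 0.85,"dy": -0.4},
    {"dx": 0.85,"dy": -0.4},
    {"dx": 0.85,"dy": -0.4},
    {"dx": 0.85,"dy": -0.4},
  ],
)

```text
$.motion[0]: bad value
```

Run:
```python
from h import *
s=get_state();print(s['clock'],s['tool_pos'],s['q'])
a,d,c=snap('wrist'); W=cloud(d,c); save(a,'w1'); np.savez('w1.npz',a=a,W=W)
print(np.array(c['extrinsics']).round(3))
for lo,hi in((.066,.075),(.084,.1)):
    m=(W[...,2]>lo)&(W[...,2]<hi); P=W[m]; print(m.sum(), cv2.minAreaRect((P[:,:2]*1000).astype(np.float32)))
```

```text
0.1 [ 0.21573757 -0.58599434  0.23800003] [ 1.25179072  0.68989383 -0.19454546  1.56622036  0.15730659  0.90248754
 -0.21511212]
[[ 0.346 -0.9   -0.265  0.284]
 [-0.938 -0.332 -0.096 -0.56 ]
 [-0.002  0.281 -0.96   0.384]
 [ 0.     0.     0.     1.   ]]
0 ((0.0, 0.0), (0.0, 0.0), 0.0)
0 ((0.0, 0.0), (0.0, 0.0), 0.0)
```

View pics/w1.png

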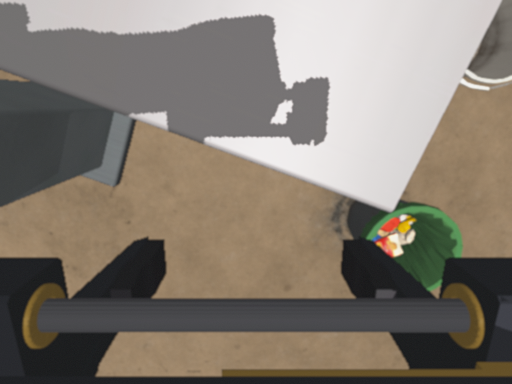

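The moves were refused, so each row probably needs all its fields. The wrist picture shows only the bench corner, the floor, and the fingers at the bottom edge.

Request:
step_arm(
  motion=[
    {"dx": 0.85,"dy": -0.4,"dz": 0,"wx": 0,"wy": 0,"wz": 0,"claw": 88},
    {"dx": 0.85,"dy": -0.4,"dz": 0,"wx": 0,"wy": 0,"wz": 0,"claw": 88},
  ],
)

```text
clock: 0.35
tool_pos: [0.2712, -0.5304, 0.2383]
eef_rot: [0.984, 0.176, 0.001, -0.001]
contact_force: [0.6, 0.7, 1.0]
opening: 1.0
finger_force: 0.0
```

Request:
step_arm(
  motion=[
    {"dx": 0.85,"dy": -0.4,"dz": 0,"wx": 0,"wy": 0,"wz": 0,"claw": 88},
    {"dx": 0.85,"dy": -0.4,"dz": 0,"wx": 0,"wy": 0,"wz": 0,"claw": 88},
  ],
)

```text
clock: 0.55
tool_pos: [0.3249, -0.4758, 0.2386]
eef_rot: [0.984, 0.178, 0.001, -0.001]
contact_force: [-0.1, -0.1, 0.3]
opening: 0.998
finger_force: 0.0
```

Request:
step_arm(
  motion=[
    {"dx": 0.85,"dy": -0.4,"dz": -0.5,"wx": 0,"wy": 0,"wz": 0,"claw": 88},
    {"dx": 0.85,"dy": -0.4,"dz": -0.5,"wx": 0,"wy": 0,"wz": 0,"claw": 88},
  ],
)

```text
clock: 0.75
tool_pos: [0.3763, -0.4234, 0.2792]
eef_rot: [0.984, 0.177, 0.0, -0.001]
contact_force: [0.8, -0.2, 0.2]
opening: 1.0
finger_force: 0.0
```

Request:
step_arm(
  motion=[
    {"dx": 0.85,"dy": -0.4,"dz": -0.5,"wx": 0,"wy": 0,"wz": 0,"claw": 88},
    {"dx": 0.85,"dy": -0.4,"dz": -0.5,"wx": 0,"wy": 0,"wz": 0,"claw": 88},
  ],
)

```text
clock: 0.95
tool_pos: [0.4293, -0.3698, 0.32]
eef_rot: [0.984, 0.177, 0.001, -0.0]
contact_force: [1.1, 0.7, 0.1]
opening: 0.998
finger_force: 0.0
```

Request:
step_arm(
  motion=[
    {"dx": 0.85,"dy": -0.4,"dz": 0,"wx": 0,"wy": 0,"wz": 0,"claw": 88},
    {"dx": 0.85,"dy": -0.4,"dz": 0,"wx": 0,"wy": 0,"wz": 0,"claw": 88},
    {"dx": 0.85,"dy": -0.4,"dz": 0,"wx": 0,"wy": 0,"wz": 0,"claw": 88},
    {"dx": 0.85,"dy": -0.4,"dz": 0,"wx": 0,"wy": 0,"wz": 0,"claw": 88},
  ],
)

```text
clock: 1.35
tool_pos: [0.4794, -0.3189, 0.3184]
eef_rot: [0.984, 0.176, -0.001, 0.0]
contact_force: [-0.8, -0.7, -1.0]
opening: 0.998
finger_force: 0.0
```

Run:
```python
from h import *
s=get_state();print(s['clock'],s['tool_pos'],s['q'])
a,d,c=snap('wrist'); W=cloud(d,c); save(a,'w2'); np.savez('w2.npz',a=a,W=W)
for lo,hi in((.066,.075),(.084,.1)):
    m=(W[...,2]>lo)&(W[...,2]<hi); P=W[m]; print(m.sum(), cv2.minAreaRect((P[:,:2]*1000).astype(np.float32)))
```

```text
1.35 [ 0.47942754 -0.31887665  0.31839217] [ 0.6180519   0.53499555 -0.18625804  1.61118729  0.11289806  1.00683786
 -0.82036952]
1987 ((478.91845703125, -322.8828125), (91.36195373535156, 223.19798278808594), 15.062756538391113)
496 ((479.11907958984375, -323.3280944824219), (22.374181747436523, 242.49185180664062), 14.999338150024414)
```

View pics/w2.png

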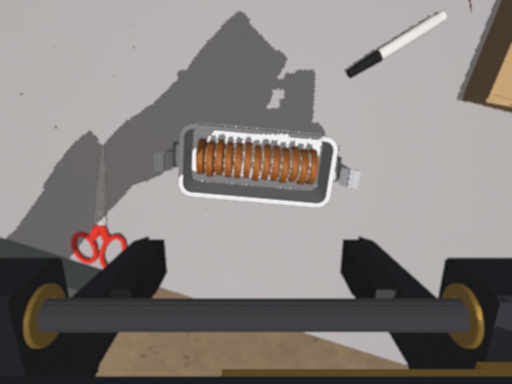

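The wrist picture shows the open tin at pixels (180–335, 125–205) with its catches at (163,160) and (350,177). Both views agree: centre (0.479, -0.323), yaw 105°. Now to the rack.

Request:
step_arm(
  motion=[
    {"dx": 0.4,"dy": -0.92,"dz": 0,"wx": 0,"wy": 0,"wz": 0,"claw": 88},
    {"dx": 0.4,"dy": -0.92,"dz": 0,"wx": 0,"wy": 0,"wz": 0,"claw": 88},
  ],
)

```text
clock: 1.6
tool_pos: [0.4831, -0.2384, 0.3184]
eef_rot: [0.985, 0.174, -0.0, -0.0]
contact_force: [0.7, 1.8, 0.2]
opening: 1.0
finger_force: 0.0
```

Request:
step_arm(
  motion=[
    {"dx": 0.4,"dy": -0.92,"dz": 0,"wx": 0,"wy": 0,"wz": 0,"claw": 88},
    {"dx": 0.4,"dy": -0.92,"dz": 0,"wx": 0,"wy": 0,"wz": 0,"claw": 88},
  ],
)

```text
clock: 1.8
tool_pos: [0.4881, -0.1571, 0.3187]
eef_rot: [0.985, 0.175, -0.0, -0.0]
contact_force: [1.1, 0.0, 0.0]
opening: 1.002
finger_force: 0.0
```

Request:
step_arm(
  motion=[
    {"dx": 0.4,"dy": -0.92,"dz": 0,"wx": 0,"wy": 0,"wz": 0,"claw": 88},
    {"dx": 0.4,"dy": -0.92,"dz": 0,"wx": 0,"wy": 0,"wz": 0,"claw": 88},
  ],
)

```text
clock: 2.0
tool_pos: [0.4929, -0.077, 0.3188]
eef_rot: [0.985, 0.175, -0.0, -0.0]
contact_force: [1.5, 0.5, 0.6]
opening: 0.997
finger_force: 0.0
```

Request:
step_arm(
  motion=[
    {"dx": 0.4,"dy": -0.92,"dz": 0,"wx": 0,"wy": 0,"wz": 0,"claw": 88},
    {"dx": 0.4,"dy": -0.92,"dz": 0,"wx": 0,"wy": 0,"wz": 0,"claw": 88},
  ],
)

```text
clock: 2.2
tool_pos: [0.4978, 0.0031, 0.3188]
eef_rot: [0.985, 0.175, 0.0, -0.0]
contact_force: [0.4, 0.5, -0.3]
opening: 0.998
finger_force: 0.0
```

Request:
step_arm(
  motion=[
    {"dx": 0.4,"dy": -0.92,"dz": 0,"wx": 0,"wy": 0,"wz": 0,"claw": 88},
    {"dx": 0.4,"dy": -0.92,"dz": 0,"wx": 0,"wy": 0,"wz": 0,"claw": 88},
  ],
)

```text
clock: 2.4
tool_pos: [0.5027, 0.0833, 0.3188]
eef_rot: [0.985, 0.175, 0.0, -0.0]
contact_force: [0.1, -0.2, -0.2]
opening: 0.998
finger_force: 0.0
```

Request:
step_arm(
  motion=[
    {"dx": 0.4,"dy": -0.92,"dz": 0,"wx": 0,"wy": 0,"wz": 0,"claw": 88},
    {"dx": 0.4,"dy": -0.92,"dz": 0,"wx": 0,"wy": 0,"wz": 0,"claw": 88},
  ],
)

```text
clock: 2.6
tool_pos: [0.5075, 0.1635, 0.3187]
eef_rot: [0.985, 0.175, 0.0, -0.0]
contact_force: [0.7, -0.4, 0.2]
opening: 0.999
finger_force: 0.0
```

Request:
step_arm(
  motion=[
    {"dx": 0.4,"dy": -0.92,"dz": 0,"wx": 0,"wy": 0,"wz": -0.374,"claw": 46},
    {"dx": 0.4,"dy": -0.92,"dz": 0,"wx": 0,"wy": 0,"wz": -0.374,"claw": 46},
    {"dx": 0.4,"dy": -0.92,"dz": 0,"wx": 0,"wy": 0,"wz": -0.374,"claw": 46},
    {"dx": 0.4,"dy": -0.92,"dz": 0,"wx": 0,"wy": 0,"wz": -0.374,"claw": 46},
    {"dx": 0.4,"dy": -0.92,"dz": 0,"wx": 0,"wy": 0,"wz": -0.374,"claw": 46},
    {"dx": 0.4,"dy": -0.92,"dz": 0,"wx": 0,"wy": 0,"wz": -0.374,"claw": 46},
    {"dx": 0.4,"dy": -0.92,"dz": 0,"wx": 0,"wy": 0,"wz": -0.374,"claw": 46},
    {"dx": 0.4,"dy": -0.92,"dz": 0,"wx": 0,"wy": 0,"wz": -0.374,"claw": 46},
  ],
)

```text
clock: 3.4
tool_pos: [0.5129, 0.2393, 0.3184]
eef_rot: [0.722, 0.692, -0.001, 0.001]
contact_force: [-0.5, -0.3, -0.4]
opening: 0.519
finger_force: 0.0
```

Run:
```python
from h import *
s=get_state();print(s['clock'],s['tool_pos'],s['q'],R.from_quat(s['eef_rot']).as_matrix().round(3))
a,d,c=snap('wrist'); W=cloud(d,c); save(a,'w3'); np.savez('w3.npz',a=a,W=W)
m=((W[...,2]>.088)&(W[...,2]<.12)&(W[...,0]>.4)&(W[...,0]<.65)&(W[...,1]>.1)&(W[...,1]<.4)).astype(np.uint8)
n,l,st,ce=cv2.connectedComponentsWithStats(m)
for i in range(1,n):
    if st[i,4]<60: continue
    P=W[l==i]; e=np.linalg.eigh(np.cov(P[:,:2].T))[1][:,1]
    print(ce[i].round(),st[i,4],P.mean(0).round(4),cv2.minAreaRect((P[:,:2]*1000).astype(np.float32)),np.degrees(np.arctan2(e[1],e[0])).round(1),np.percentile(P[:,2],[50,98]).round(3))
```

```text
3.4 [0.51286184 0.23932182 0.31835238] [-0.18999462  0.55960064 -0.55265391  1.62877173  0.328984    1.04833444
 -0.8819446 ] [[ 0.041  0.999 -0.   ]
 [ 0.999 -0.041 -0.002]
 [-0.002  0.    -1.   ]]
[251. 160.] 2957 [0.511  0.2499 0.0977] ((510.70166015625, 242.54615783691406), (194.0328826904297, 22.474361419677734), 87.17578887939453) 87.1 [0.096 0.105]
[196. 169.] 2313 [0.4461 0.2427 0.0977] ((444.192138671875, 237.62037658691406), (154.7416534423828, 23.380338668823242), 87.23309326171875) 87.2 [0.097 0.105]
[308. 166.] 1952 [0.5762 0.241  0.0976] ((575.8131713867188, 237.2886962890625), (125.03844451904297, 22.011016845703125), 87.39313507080078) 87.0 [0.096 0.105]
```

View pics/w3.png

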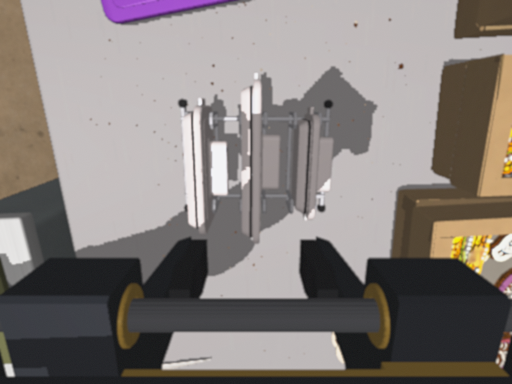

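The wrist picture shows the long lid as the middle one, at pixels (246–260, 75–240), with its grip to the right at (270,160). Its body centre is at (0.511, 0.2425). I'll descend and grip it near its upper edge.

Request:
step_arm(
  motion=[
    {"dx": 0.04,"dy": -0.025,"dz": 1,"wx": 0,"wy": 0,"wz": 0,"claw": 44},
    {"dx": 0.04,"dy": -0.025,"dz": 1,"wx": 0,"wy": 0,"wz": 0,"claw": 44},
    {"dx": 0.04,"dy": -0.025,"dz": 1,"wx": 0,"wy": 0,"wz": 0,"claw": 44},
  ],
)

```text
clock: 3.75
tool_pos: [0.5084, 0.2416, 0.2349]
eef_rot: [0.724, 0.69, -0.005, -0.0]
contact_force: [-0.7, -0.2, 0.4]
opening: 0.499
finger_force: 0.0
```

Request:
step_arm(
  motion=[
    {"dx": 0,"dy": 0,"dz": 1,"wx": 0,"wy": 0,"wz": 0,"claw": 44},
    {"dx": 0,"dy": 0,"dz": 1,"wx": 0,"wy": 0,"wz": 0,"claw": 44},
    {"dx": 0,"dy": 0,"dz": 1,"wx": 0,"wy": 0,"wz": 0,"claw": 44},
    {"dx": 0,"dy": 0,"dz": 1,"wx": 0,"wy": 0,"wz": 0,"claw": 44},
  ],
)

```text
clock: 4.15
tool_pos: [0.5113, 0.2453, 0.1602]
eef_rot: [0.723, 0.691, 0.001, 0.0]
contact_force: [-1.2, 0.6, 0.6]
opening: 0.5
finger_force: 0.0
```

Request:
step_arm(
  motion=[
    {"dx": 0,"dy": 0,"dz": 0.3,"wx": 0,"wy": 0,"wz": 0,"claw": 44},
    {"dx": 0,"dy": 0,"dz": 0.6,"wx": 0,"wy": 0,"wz": 0,"claw": 44},
    {"dx": 0,"dy": 0,"dz": 0.85,"wx": 0,"wy": 0,"wz": 0,"claw": 44},
    {"dx": 0,"dy": 0,"dz": 0.85,"wx": 0,"wy": 0,"wz": 0,"claw": 44},
  ],
)

```text
clock: 4.55
tool_pos: [0.5107, 0.2451, 0.0912]
eef_rot: [0.723, 0.691, 0.0, 0.0]
contact_force: [-0.5, -0.1, 0.6]
opening: 0.5
finger_force: 0.0
```

Request:
step_arm(
  motion=[
    {"dx": -0.03,"dy": 0,"dz": 0.21,"wx": 0,"wy": 0,"wz": 0,"claw": 44},
    {"dx": -0.03,"dy": 0,"dz": 0.21,"wx": 0,"wy": 0,"wz": 0,"claw": 44},
    {"dx": -0.03,"dy": 0,"dz": 0.21,"wx": 0,"wy": 0,"wz": 0,"claw": 0},
    {"dx": -0.03,"dy": 0,"dz": 0.21,"wx": 0,"wy": 0,"wz": 0,"claw": 0},
    {"dx": -0.03,"dy": 0,"dz": 0.21,"wx": 0,"wy": 0,"wz": 0,"claw": 0},
    {"dx": -0.03,"dy": 0,"dz": 0.21,"wx": 0,"wy": 0,"wz": 0,"claw": 0},
  ],
  force=25,
)

```text
clock: 5.15
tool_pos: [0.5106, 0.2433, 0.075]
eef_rot: [0.722, 0.692, 0.001, 0.0]
contact_force: [-0.1, 0.0, 6.7]
opening: 0.243
finger_force: 24.9
```

Request:
step_arm(
  motion=[
    {"dx": 0,"dy": 0,"dz": -0.25,"wx": 0,"wy": 0,"wz": 0,"claw": 0},
    {"dx": 0,"dy": 0,"dz": -0.5,"wx": 0,"wy": 0,"wz": 0,"claw": 0},
    {"dx": 0,"dy": 0,"dz": -0.75,"wx": 0,"wy": 0,"wz": 0,"claw": 0},
    {"dx": 0,"dy": 0,"dz": -1,"wx": 0,"wy": 0,"wz": 0,"claw": 0},
  ],
)

```text
clock: 5.55
tool_pos: [0.5096, 0.2427, 0.1546]
eef_rot: [0.722, 0.692, -0.0, -0.0]
contact_force: [0.2, 0.5, -1.9]
opening: 0.246
finger_force: 24.9
```

Request:
step_arm(
  motion=[
    {"dx": 0,"dy": 0,"dz": -0.25,"wx": 0,"wy": 0,"wz": 0,"claw": 0},
    {"dx": 0,"dy": 0,"dz": -0.5,"wx": 0,"wy": 0,"wz": 0,"claw": 0},
    {"dx": 0,"dy": 0,"dz": -0.75,"wx": 0,"wy": 0,"wz": 0,"claw": 0},
    {"dx": 0,"dy": 0,"dz": -1,"wx": 0,"wy": 0,"wz": 0,"claw": 0},
    {"dx": 0,"dy": 0,"dz": -1,"wx": 0,"wy": 0,"wz": 0,"claw": 0},
  ],
)

```text
clock: 6.05
tool_pos: [0.5111, 0.2439, 0.2362]
eef_rot: [0.722, 0.692, 0.002, 0.0]
contact_force: [0.7, -0.2, -0.4]
opening: 0.248
finger_force: 24.9
```

Request:
step_arm(
  motion=[
    {"dx": -0.5,"dy": 0,"dz": 0,"wx": 0,"wy": 0,"wz": 0,"claw": 0},
    {"dx": -1,"dy": 0,"dz": 0,"wx": 0,"wy": 0,"wz": 0,"claw": 0},
  ],
)

```text
clock: 6.25
tool_pos: [0.5057, 0.1629, 0.233]
eef_rot: [0.721, 0.693, -0.0, -0.0]
contact_force: [0.4, -1.5, -1.6]
opening: 0.247
finger_force: 24.9
```

Request:
step_arm(
  motion=[
    {"dx": -0.5,"dy": 0,"dz": 0,"wx": 0,"wy": 0,"wz": 0,"claw": 0},
    {"dx": -1,"dy": 0,"dz": 0,"wx": 0,"wy": 0,"wz": 0,"claw": 0},
  ],
)

```text
clock: 6.45
tool_pos: [0.5021, 0.0812, 0.2328]
eef_rot: [0.722, 0.692, -0.001, -0.0]
contact_force: [0.8, -0.2, -1.4]
opening: 0.251
finger_force: 24.9
```

Request:
step_arm(
  motion=[
    {"dx": -0.5,"dy": 0,"dz": 0,"wx": 0,"wy": 0,"wz": 0,"claw": 0},
    {"dx": -1,"dy": 0,"dz": 0,"wx": 0,"wy": 0,"wz": 0,"claw": 0},
    {"dx": -1,"dy": 0,"dz": 0,"wx": 0,"wy": 0,"wz": 0,"claw": 0},
  ],
)

```text
clock: 6.75
tool_pos: [0.4979, -0.0047, 0.2321]
eef_rot: [0.726, 0.688, -0.004, 0.0]
contact_force: [-0.1, 0.1, -1.4]
opening: 0.246
finger_force: 24.9
```

Request:
step_arm(
  motion=[
    {"dx": 0,"dy": 0,"dz": 0,"wx": -0.278,"wy": 0,"wz": 0,"claw": 0},
    {"dx": 0,"dy": 0,"dz": 0,"wx": -0.278,"wy": 0,"wz": 0,"claw": 0},
    {"dx": 0,"dy": 0,"dz": 0,"wx": -0.278,"wy": 0,"wz": 0,"claw": 0},
    {"dx": 0,"dy": 0,"dz": 0,"wx": -0.278,"wy": 0,"wz": 0,"claw": 0},
    {"dx": 0,"dy": 0,"dz": 0,"wx": -0.278,"wy": 0,"wz": 0,"claw": 0},
    {"dx": 0,"dy": 0,"dz": 0,"wx": -0.278,"wy": 0,"wz": 0,"claw": 0},
    {"dx": 0,"dy": 0,"dz": 0,"wx": -0.278,"wy": 0,"wz": 0,"claw": 0},
    {"dx": 0,"dy": 0,"dz": 0,"wx": -0.278,"wy": 0,"wz": 0,"claw": 0},
  ],
)

```text
clock: 7.55
tool_pos: [0.4937, -0.0128, 0.2283]
eef_rot: [0.704, 0.664, 0.129, 0.218]
contact_force: [0.3, -1.1, -2.2]
opening: 0.249
finger_force: 24.9
```

Run:
```python
from h import *
s=get_state();print(s['clock'],s['tool_pos'],s['q'],R.from_quat(s['eef_rot']).as_matrix().round(3))
a,d,c=snap('scene'); save(cv2.resize(a[50:300,150:400],None,fx=2,fy=2),'s4')
```

```text
7.55 [ 0.49369493 -0.0127912   0.22834996] [ 0.06604308  0.49259664 -0.43528637  2.41642893  1.9435517   0.49850815
 -2.21479133] [[ 0.085  0.878  0.471]
 [ 0.991 -0.024 -0.135]
 [-0.107  0.478 -0.872]]
```

View pics/s4.png

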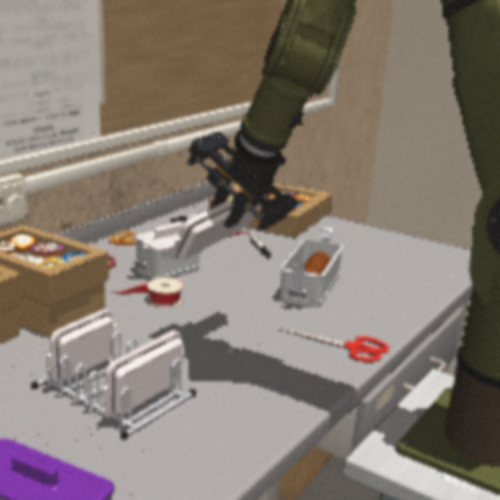

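The picture shows the lid held and only partly tilted: the arm hits its wrist limit tilting outward. I'll level it, turn the lid half round so its grip faces the robot, and tilt inward instead.

Run:
```python
from h import *
Rt=R.from_matrix(np.array([[.041,.999,0],[.999,-.041,0],[0,0,-1]]))
print(delta([.50,.03,.25],Rt))
z=np.load('s0.npz');W=cloud(z['d2'],viewer.calibration('top'));print(W[160,276],W[237,287],W[292,295])
```

```text
(array([ 0.493,  0.213, -0.268]), array([ 0.158,  0.036, -0.005]))
[ 0.68187015 -0.07745456  0.01378563] [ 0.41649895 -0.11296309  0.00628668] [ 0.23297233 -0.13722096  0.01015705]
```

Request:
step_arm(
  motion=[
    {"dx": 0.49,"dy": 0.21,"dz": -0.27,"wx": 0.158,"wy": 0.036,"wz": -0.005,"claw": 0},
    {"dx": 0.49,"dy": 0.21,"dz": -0.27,"wx": 0.158,"wy": 0.036,"wz": -0.005,"claw": 0},
    {"dx": 0.49,"dy": 0.21,"dz": -0.27,"wx": 0.158,"wy": 0.036,"wz": -0.005,"claw": 0},
    {"dx": 0.49,"dy": 0.21,"dz": -0.27,"wx": 0.158,"wy": 0.036,"wz": -0.005,"claw": 0},
    {"dx": 0.49,"dy": 0.21,"dz": -0.27,"wx": 0.158,"wy": 0.036,"wz": -0.005,"claw": 0},
    {"dx": 0.49,"dy": 0.21,"dz": -0.27,"wx": 0.158,"wy": 0.036,"wz": -0.005,"claw": 0},
    {"dx": 0.49,"dy": 0.21,"dz": -0.27,"wx": 0.158,"wy": 0.036,"wz": -0.005,"claw": 0},
  ],
)

```text
clock: 8.3
tool_pos: [0.5016, 0.0324, 0.2525]
eef_rot: [0.72, 0.694, 0.002, 0.0]
contact_force: [0.6, -0.4, -2.0]
opening: 0.25
finger_force: 24.9
```

Run:
```python
from h import *
s=get_state();print(s['q'].round(2),s['tool_pos']);Rt=R.from_matrix(np.array([[.041,.999,0],[.999,-.041,0],[0,0,-1]]))
print(delta([.50,.03,.25],Rt))
```

```text
[ 0.26  0.57 -0.66  1.9   0.47  0.82 -0.68] [0.50163391 0.03240089 0.25245767]
(array([-0.031, -0.019,  0.031]), array([ 0.001, -0.001,  0.002]))
```

Request:
step_arm(
  motion=[
    {"dx": 0,"dy": 0,"dz": 0,"wx": 0,"wy": 0,"wz": -0.34,"claw": 0},
    {"dx": 0,"dy": 0,"dz": 0,"wx": 0,"wy": 0,"wz": -0.34,"claw": 0},
    {"dx": 0,"dy": 0,"dz": 0,"wx": 0,"wy": 0,"wz": -0.34,"claw": 0},
    {"dx": 0,"dy": 0,"dz": 0,"wx": 0,"wy": 0,"wz": -0.34,"claw": 0},
    {"dx": 0,"dy": 0,"dz": 0,"wx": 0,"wy": 0,"wz": -0.34,"claw": 0},
    {"dx": 0,"dy": 0,"dz": 0,"wx": 0,"wy": 0,"wz": -0.34,"claw": 0},
    {"dx": 0,"dy": 0,"dz": 0,"wx": 0,"wy": 0,"wz": -0.34,"claw": 0},
    {"dx": 0,"dy": 0,"dz": 0,"wx": 0,"wy": 0,"wz": -0.34,"claw": 0},
  ],
)

```text
clock: 9.1
tool_pos: [0.5016, 0.0283, 0.2506]
eef_rot: [0.269, 0.963, -0.002, 0.003]
contact_force: [0.5, 0.4, -0.8]
opening: 0.25
finger_force: 24.9
```

Request:
step_arm(
  motion=[
    {"dx": 0,"dy": 0,"dz": 0,"wx": 0,"wy": 0,"wz": -0.33,"claw": 0},
    {"dx": 0,"dy": 0,"dz": 0,"wx": 0,"wy": 0,"wz": -0.33,"claw": 0},
    {"dx": 0,"dy": 0,"dz": 0,"wx": 0,"wy": 0,"wz": -0.33,"claw": 0},
    {"dx": 0,"dy": 0,"dz": 0,"wx": 0,"wy": 0,"wz": -0.33,"claw": 0},
    {"dx": 0,"dy": 0,"dz": 0,"wx": 0,"wy": 0,"wz": -0.33,"claw": 0},
    {"dx": 0,"dy": 0,"dz": 0,"wx": 0,"wy": 0,"wz": -0.33,"claw": 0},
    {"dx": 0,"dy": 0,"dz": 0,"wx": 0,"wy": 0,"wz": -0.33,"claw": 0},
    {"dx": 0,"dy": 0,"dz": 0,"wx": 0,"wy": 0,"wz": -0.33,"claw": 0},
  ],
)

```text
clock: 9.9
tool_pos: [0.5015, 0.028, 0.2506]
eef_rot: [-0.242, 0.97, -0.003, 0.001]
contact_force: [-0.0, 0.4, -1.7]
opening: 0.253
finger_force: 24.9
```

Request:
step_arm(
  motion=[
    {"dx": 0,"dy": 0,"dz": 0,"wx": 0,"wy": 0,"wz": -0.33,"claw": 0},
    {"dx": 0,"dy": 0,"dz": 0,"wx": 0,"wy": 0,"wz": -0.33,"claw": 0},
    {"dx": 0,"dy": 0,"dz": 0,"wx": 0,"wy": 0,"wz": -0.33,"claw": 0},
    {"dx": 0,"dy": 0,"dz": 0,"wx": 0,"wy": 0,"wz": -0.33,"claw": 0},
    {"dx": 0,"dy": 0,"dz": 0,"wx": 0,"wy": 0,"wz": -0.33,"claw": 0},
    {"dx": 0,"dy": 0,"dz": 0,"wx": 0,"wy": 0,"wz": -0.33,"claw": 0},
    {"dx": 0,"dy": 0,"dz": 0,"wx": 0,"wy": 0,"wz": -0.33,"claw": 0},
    {"dx": 0,"dy": 0,"dz": 0,"wx": 0,"wy": 0,"wz": -0.33,"claw": 0},
  ],
)

```text
clock: 10.7
tool_pos: [0.5016, 0.0279, 0.2509]
eef_rot: [-0.69, 0.724, -0.004, -0.001]
contact_force: [-0.4, 0.9, -1.2]
opening: 0.245
finger_force: 24.9
```

Run:
```python
from h import *
s=get_state();print(s['q'].round(2),s['tool_pos'],R.from_quat(s['eef_rot']).as_matrix().round(3))
```

```text
[ 0.58  0.88 -1.42  1.89  0.94  1.26  1.95] [0.50162706 0.02787084 0.25088453] [[-0.048 -0.999  0.004]
 [-0.999  0.048 -0.007]
 [ 0.007 -0.005 -1.   ]]
```

Request:
step_arm(
  motion=[
    {"dx": 0,"dy": 0,"dz": 0,"wx": -0.278,"wy": 0,"wz": 0,"claw": 0},
    {"dx": 0,"dy": 0,"dz": 0,"wx": -0.278,"wy": 0,"wz": 0,"claw": 0},
    {"dx": 0,"dy": 0,"dz": 0,"wx": -0.278,"wy": 0,"wz": 0,"claw": 0},
    {"dx": 0,"dy": 0,"dz": 0,"wx": -0.278,"wy": 0,"wz": 0,"claw": 0},
    {"dx": 0,"dy": 0,"dz": 0,"wx": -0.278,"wy": 0,"wz": 0,"claw": 0},
    {"dx": 0,"dy": 0,"dz": 0,"wx": -0.278,"wy": 0,"wz": 0,"claw": 0},
    {"dx": 0,"dy": 0,"dz": 0,"wx": -0.278,"wy": 0,"wz": 0,"claw": 0},
    {"dx": 0,"dy": 0,"dz": 0,"wx": -0.278,"wy": 0,"wz": 0,"claw": 0},
  ],
)

```text
clock: 11.5
tool_pos: [0.502, 0.0283, 0.2509]
eef_rot: [-0.625, 0.658, 0.301, -0.292]
contact_force: [-0.3, 0.0, 0.2]
opening: 0.248
finger_force: 24.9
```

Run:
```python
from h import *
s=get_state();print(s['q'].round(2),s['tool_pos'],R.from_quat(s['eef_rot']).as_matrix().round(3))
c,t=np.cos(np.radians(50)),np.sin(np.radians(50))
Rt=R.from_matrix(np.array([[0,-c,-t],[-1,0,0],[0,t,-c]]))
for z in(.2,.13,.06):print(delta([.48,.035,z],Rt))
```

```text
[ 0.35  1.22 -1.23  1.18  0.48  2.02  2.26] [0.50202714 0.02828903 0.25089435] [[-0.047 -0.647 -0.761]
 [-0.999  0.037  0.03 ]
 [ 0.009  0.761 -0.648]]
(array([-0.077, -0.303,  0.624]), array([-0.002,  0.01 , -0.012]))
(array([-0.084, -0.969,  1.192]), array([-0.002,  0.01 , -0.012]))
(array([-0.092, -1.635,  1.759]), array([-0.002,  0.01 , -0.012]))
```

Request:
step_arm(
  motion=[
    {"dx": -0.03,"dy": -0.27,"dz": 0.3,"wx": 0,"wy": 0,"wz": 0,"claw": 0},
    {"dx": -0.03,"dy": -0.55,"dz": 0.59,"wx": 0,"wy": 0,"wz": 0,"claw": 0},
    {"dx": -0.03,"dy": -0.55,"dz": 0.59,"wx": 0,"wy": 0,"wz": 0,"claw": 0},
  ],
)

```text
clock: 11.8
tool_pos: [0.4932, 0.0285, 0.1855]
eef_rot: [-0.625, 0.657, 0.3, -0.294]
contact_force: [-0.2, -1.2, -1.1]
opening: 0.245
finger_force: 24.9
```

Request:
step_arm(
  motion=[
    {"dx": -0.03,"dy": -0.27,"dz": 0.3,"wx": 0,"wy": 0,"wz": 0,"claw": 0},
    {"dx": -0.03,"dy": -0.55,"dz": 0.59,"wx": 0,"wy": 0,"wz": 0,"claw": 0},
    {"dx": -0.03,"dy": -0.55,"dz": 0.59,"wx": 0,"wy": 0,"wz": 0,"claw": 0},
  ],
)

```text
clock: 12.1
tool_pos: [0.4862, 0.031, 0.1223]
eef_rot: [-0.625, 0.657, 0.301, -0.294]
contact_force: [0.8, -0.7, -0.8]
opening: 0.247
finger_force: 24.9
```

Run:
```python
from h import *
s=get_state();print(s['q'].round(2),s['tool_pos'],R.from_quat(s['eef_rot']).as_matrix().round(3))
c,t=np.cos(np.radians(50)),np.sin(np.radians(50))
Rt=R.from_matrix(np.array([[0,-c,-t],[-1,0,0],[0,t,-c]]))
for z in(.06,.042):print(delta([.48,.035,z],Rt))
a,d,c=snap('scene'); save(cv2.resize(a[100:300,150:400],None,fx=2.4,fy=2.4),'s5')
```

```text
[ 0.35  1.37 -1.18  1.27  0.6   1.85  2.27] [0.4862261  0.03102471 0.12229877] [[-0.045 -0.645 -0.763]
 [-0.999  0.036  0.028]
 [ 0.01   0.763 -0.646]]
(array([-0.054, -0.542,  0.564]), array([-0.001,  0.009, -0.012]))
(array([-0.056, -0.714,  0.709]), array([-0.001,  0.009, -0.012]))
```

View pics/s5.png

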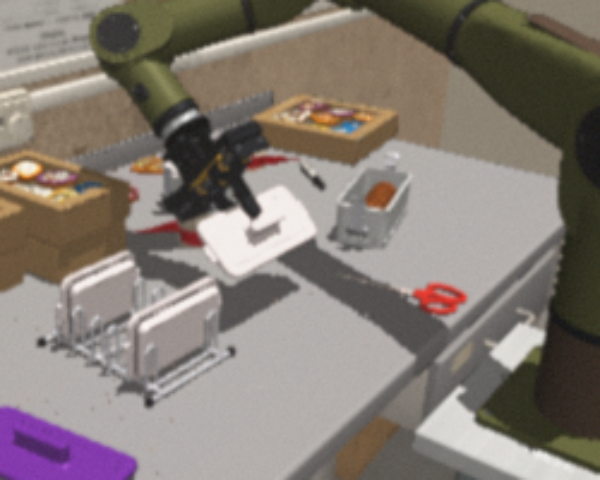

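The picture shows the lid held at about 40° from flat, grip up towards the robot, in the clear area at (255,235). I'll lower it until it touches.

Request:
step_arm(
  motion=[
    {"dx": -0.05,"dy": -0.25,"dz": 0.25,"wx": 0,"wy": 0,"wz": 0,"claw": 0},
    {"dx": -0.05,"dy": -0.5,"dz": 0.52,"wx": 0,"wy": 0,"wz": 0,"claw": 0},
    {"dx": -0.05,"dy": -0.6,"dz": 0.62,"wx": 0,"wy": 0,"wz": 0,"claw": 0},
    {"dx": -0.05,"dy": -0.6,"dz": 0.62,"wx": 0,"wy": 0,"wz": 0,"claw": 0},
  ],
)

```text
clock: 12.55
tool_pos: [0.4808, 0.0358, 0.0554]
eef_rot: [-0.626, 0.657, 0.301, -0.293]
contact_force: [-0.7, 0.2, -1.2]
opening: 0.245
finger_force: 24.9
```

Request:
step_arm(
  motion=[
    {"dx": 0,"dy": -0.03,"dz": 0.025,"wx": 0,"wy": 0,"wz": 0,"claw": 0},
    {"dx": 0,"dy": -0.05,"dz": 0.045,"wx": 0,"wy": 0,"wz": 0,"claw": 0},
    {"dx": 0,"dy": -0.05,"dz": 0.045,"wx": 0,"wy": 0,"wz": 0,"claw": 0},
  ],
)

```text
clock: 12.85
tool_pos: [0.4809, 0.0359, 0.0498]
eef_rot: [-0.626, 0.657, 0.301, -0.292]
contact_force: [0.7, 0.2, -1.5]
opening: 0.25
finger_force: 24.9
```

Request:
step_arm(
  motion=[
    {"dx": 0,"dy": -0.03,"dz": 0.025,"wx": 0,"wy": 0,"wz": 0,"claw": 0},
    {"dx": 0,"dy": -0.05,"dz": 0.045,"wx": 0,"wy": 0,"wz": 0,"claw": 0},
    {"dx": 0,"dy": -0.05,"dz": 0.045,"wx": 0,"wy": 0,"wz": 0,"claw": 0},
  ],
)

```text
clock: 13.15
tool_pos: [0.4801, 0.0356, 0.0433]
eef_rot: [-0.626, 0.657, 0.301, -0.293]
contact_force: [0.4, 0.2, -1.1]
opening: 0.247
finger_force: 24.9
```

Request:
step_arm(
  motion=[
    {"dx": 0,"dy": -0.03,"dz": 0.025,"wx": 0,"wy": 0,"wz": 0,"claw": 0},
    {"dx": 0,"dy": -0.03,"dz": 0.025,"wx": 0,"wy": 0,"wz": 0,"claw": 0},
  ],
)

```text
clock: 13.35
tool_pos: [0.4802, 0.0358, 0.0409]
eef_rot: [-0.626, 0.657, 0.302, -0.293]
contact_force: [0.8, -0.7, 1.7]
opening: 0.244
finger_force: 24.9
```

The lid touches. I'll open partly so it settles on the lower finger, then draw back horizontally, away from the robot.

Request:
step_arm(
  motion=[
    {"dx": 0,"dy": 0,"dz": 0,"wx": 0,"wy": 0,"wz": 0,"claw": 38},
    {"dx": 0,"dy": 0,"dz": 0,"wx": 0,"wy": 0,"wz": 0,"claw": 38},
    {"dx": 0,"dy": -0.06,"dz": 0.05,"wx": 0,"wy": 0,"wz": 0,"claw": 38},
    {"dx": 0,"dy": -0.06,"dz": 0.05,"wx": 0,"wy": 0,"wz": 0,"claw": 38},
  ],
)

```text
clock: 13.75
tool_pos: [0.4801, 0.0357, 0.0337]
eef_rot: [-0.626, 0.657, 0.302, -0.293]
contact_force: [1.2, 0.9, 0.4]
opening: 0.431
finger_force: 0.2
```

Request:
step_arm(
  motion=[
    {"dx": 0,"dy": -0.08,"dz": -0.095,"wx": 0,"wy": 0,"wz": 0,"claw": 38},
    {"dx": 0,"dy": -0.16,"dz": -0.19,"wx": 0,"wy": 0,"wz": 0,"claw": 38},
    {"dx": 0,"dy": -0.24,"dz": -0.285,"wx": 0,"wy": 0,"wz": 0,"claw": 38},
    {"dx": 0,"dy": -0.32,"dz": -0.38,"wx": 0,"wy": 0,"wz": 0,"claw": 38},
    {"dx": 0,"dy": -0.4,"dz": -0.475,"wx": 0,"wy": 0,"wz": 0,"claw": 38},
    {"dx": 0,"dy": -0.48,"dz": -0.57,"wx": 0,"wy": 0,"wz": 0,"claw": 38},
    {"dx": 0,"dy": -0.56,"dz": -0.66,"wx": 0,"wy": 0,"wz": 0,"claw": 38},
    {"dx": 0,"dy": -0.64,"dz": -0.76,"wx": 0,"wy": 0,"wz": 0,"claw": 38},
  ],
)

```text
clock: 14.55
tool_pos: [0.5588, 0.0319, 0.0348]
eef_rot: [-0.626, 0.656, 0.302, -0.294]
contact_force: [-2.0, -0.8, 9.5]
opening: 0.432
finger_force: 0.0
```

Run:
```python
from h import *
s=get_state();print(s['q'].round(2),s['tool_pos'])
a,d,c=snap('scene'); save(cv2.resize(a[100:300,150:400],None,fx=2.4,fy=2.4),'s6')
```

```text
[ 0.24  1.52 -1.12  0.92  0.72  1.96  2.46] [0.55882805 0.03192287 0.03483561]
```

View pics/s6.png

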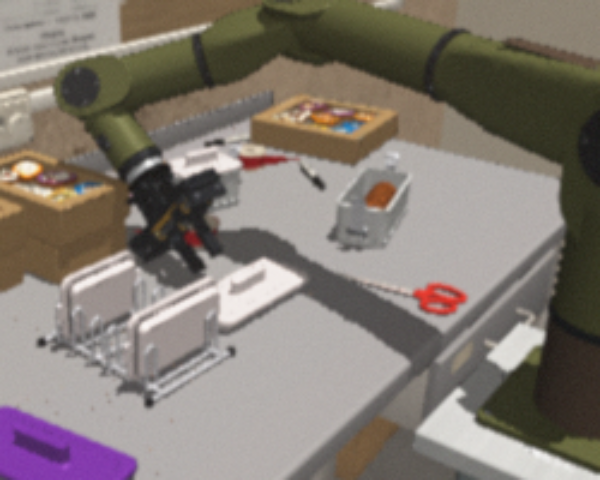

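The picture shows the lid lying flat with its grip up at (255,285). Next I raise the arm and level the tool.

Request:
step_arm(
  motion=[
    {"dx": 0,"dy": 0.3,"dz": -0.26,"wx": 0,"wy": 0,"wz": 0,"claw": 38},
    {"dx": 0,"dy": 0.76,"dz": -0.65,"wx": 0,"wy": 0,"wz": 0,"claw": 38},
    {"dx": 0,"dy": 0.76,"dz": -0.65,"wx": 0,"wy": 0,"wz": 0,"claw": 38},
  ],
)

```text
clock: 14.9
tool_pos: [0.5617, 0.0339, 0.1201]
eef_rot: [-0.627, 0.657, 0.301, -0.289]
contact_force: [0.1, 0.1, -0.4]
opening: 0.431
finger_force: 0.0
```

Request:
step_arm(
  motion=[
    {"dx": 0,"dy": 0.5,"dz": -0.4,"wx": 0,"wy": 0,"wz": 0,"claw": 60},
    {"dx": 0,"dy": 1,"dz": -0.8,"wx": 0,"wy": 0,"wz": 0,"claw": 60},
    {"dx": 0,"dy": 1,"dz": -0.8,"wx": 0,"wy": 0,"wz": 0,"claw": 60},
  ],
)

```text
clock: 15.2
tool_pos: [0.5585, 0.0349, 0.223]
eef_rot: [-0.628, 0.658, 0.3, -0.289]
contact_force: [-0.6, -0.1, -0.4]
opening: 0.67
finger_force: 0.0
```

Request:
step_arm(
  motion=[
    {"dx": 0,"dy": 0.8,"dz": 0,"wx": 0.276,"wy": 0,"wz": 0,"claw": 60},
    {"dx": 0,"dy": 0.8,"dz": 0,"wx": 0.276,"wy": 0,"wz": 0,"claw": 60},
    {"dx": 0,"dy": 0.8,"dz": 0,"wx": 0.276,"wy": 0,"wz": 0,"claw": 60},
    {"dx": 0,"dy": 0.8,"dz": 0,"wx": 0.276,"wy": 0,"wz": 0,"claw": 60},
    {"dx": 0,"dy": 0.8,"dz": 0,"wx": 0.276,"wy": 0,"wz": 0,"claw": 60},
    {"dx": 0,"dy": 0.8,"dz": 0,"wx": 0.276,"wy": 0,"wz": 0,"claw": 60},
    {"dx": 0,"dy": 0.8,"dz": 0,"wx": 0.276,"wy": 0,"wz": 0,"claw": 60},
    {"dx": 0,"dy": 0.8,"dz": 0,"wx": 0.276,"wy": 0,"wz": 0,"claw": 60},
  ],
)

```text
clock: 16.0
tool_pos: [0.5158, 0.0351, 0.2658]
eef_rot: [-0.691, 0.723, -0.003, -0.003]
contact_force: [0.8, 0.3, 0.8]
opening: 0.683
finger_force: 0.0
```

```bash
cat > lid.py <<'E'
from h import *
s=get_state();print(s['clock'],s['q'].round(2),s['tool_pos'],R.from_quat(s['eef_rot']).as_matrix().round(3))
for n in('top','wrist'):
    a,d,c=snap(n); W=cloud(d,c)
    box=(W[...,0]>.38)&(W[...,0]<.6)&(W[...,1]>-.15)&(W[...,1]<.16)
    for lo,hi in((.015,.034),(.038,.055)):
        m=(box&(W[...,2]>lo)&(W[...,2]<hi)).astype(np.uint8); k,l,st,ce=cv2.connectedComponentsWithStats(m)
        if k<2: continue
        i=1+st[1:,4].argmax(); P=W[l==i]
        print(n,ce[i].round(),st[i,4],P.mean(0).round(4),cv2.minAreaRect((P[:,:2]*1000).astype(np.float32)),np.percentile(P[:,2],[5,50,95]).round(4))
E
python3 lid.py
```

```text
16.0 [ 0.51  0.77 -1.22  1.83  0.81  1.16  2.1 ] [0.51578531 0.03509276 0.26576879] [[-0.045 -0.999 -0.002]
 [-0.999  0.045 -0.008]
 [ 0.008  0.001 -1.   ]]
top [242. 219.] 944 [0.4748 0.0387 0.023 ] ((480.9374084472656, 38.97938537597656), (209.7373504638672, 91.93050384521484), 84.93121337890625) [0.017  0.0232 0.0289]
top [252. 215.] 1 [0.4873 0.0058 0.0439] ((487.2923889160156, 5.795546054840088), (0.0, 0.0), 0.0) [0.0439 0.0439 0.0439]
wrist [282. 160.] 11040 [0.4811 0.0303 0.0221] ((480.7388610839844, 38.37010955810547), (211.259521484375, 91.5229721069336), 86.94438934326172) [0.0202 0.0221 0.0237]
wrist [283. 170.] 707 [0.4815 0.0371 0.0454] ((481.26397705078125, 38.230552673339844), (70.01179504394531, 13.96376895904541), 86.99592590332031) [0.0438 0.0455 0.0468]
```

The lid lies flat (plate top 22 mm, grip top 46 mm), centre (0.481, 0.038), heading 87°. Regrasping as the wrist stands would run joint 7 out of range at the tin, so I turn the tool half round first.

Request:
step_arm(
  motion=[
    {"dx": 0,"dy": 0,"dz": 0,"wx": 0,"wy": 0,"wz": 0.334,"claw": 60},
    {"dx": 0,"dy": 0,"dz": 0,"wx": 0,"wy": 0,"wz": 0.334,"claw": 60},
    {"dx": 0,"dy": 0,"dz": 0,"wx": 0,"wy": 0,"wz": 0.334,"claw": 60},
    {"dx": 0,"dy": 0,"dz": 0,"wx": 0,"wy": 0,"wz": 0.334,"claw": 60},
    {"dx": 0,"dy": 0,"dz": 0,"wx": 0,"wy": 0,"wz": 0.334,"claw": 60},
    {"dx": 0,"dy": 0,"dz": 0,"wx": 0,"wy": 0,"wz": 0.334,"claw": 60},
    {"dx": 0,"dy": 0,"dz": 0,"wx": 0,"wy": 0,"wz": 0.334,"claw": 60},
  ],
)

```text
clock: 16.8
tool_pos: [0.5174, 0.0362, 0.2652]
eef_rot: [-0.233, 0.973, -0.003, -0.001]
contact_force: [0.6, -0.1, -0.8]
opening: 0.683
finger_force: 0.0
```

Request:
step_arm(
  motion=[
    {"dx": 0,"dy": 0,"dz": 0,"wx": 0,"wy": 0,"wz": 0.334,"claw": 60},
    {"dx": 0,"dy": 0,"dz": 0,"wx": 0,"wy": 0,"wz": 0.334,"claw": 60},
    {"dx": 0,"dy": 0,"dz": 0,"wx": 0,"wy": 0,"wz": 0.334,"claw": 60},
    {"dx": 0,"dy": 0,"dz": 0,"wx": 0,"wy": 0,"wz": 0.334,"claw": 60},
    {"dx": 0,"dy": 0,"dz": 0,"wx": 0,"wy": 0,"wz": 0.334,"claw": 60},
    {"dx": 0,"dy": 0,"dz": 0,"wx": 0,"wy": 0,"wz": 0.334,"claw": 60},
    {"dx": 0,"dy": 0,"dz": 0,"wx": 0,"wy": 0,"wz": 0.334,"claw": 60},
  ],
)

```text
clock: 17.5
tool_pos: [0.5175, 0.0364, 0.2653]
eef_rot: [0.286, 0.958, -0.003, 0.001]
contact_force: [0.1, -0.8, 0.4]
opening: 0.682
finger_force: 0.0
```

Request:
step_arm(
  motion=[
    {"dx": 0,"dy": 0,"dz": 0,"wx": 0,"wy": 0,"wz": 0.334,"claw": 60},
    {"dx": 0,"dy": 0,"dz": 0,"wx": 0,"wy": 0,"wz": 0.334,"claw": 60},
    {"dx": 0,"dy": 0,"dz": 0,"wx": 0,"wy": 0,"wz": 0.334,"claw": 60},
    {"dx": 0,"dy": 0,"dz": 0,"wx": 0,"wy": 0,"wz": 0.334,"claw": 60},
    {"dx": 0,"dy": 0,"dz": 0,"wx": 0,"wy": 0,"wz": 0.334,"claw": 60},
    {"dx": 0,"dy": 0,"dz": 0,"wx": 0,"wy": 0,"wz": 0.334,"claw": 60},
    {"dx": 0,"dy": 0,"dz": 0,"wx": 0,"wy": 0,"wz": 0.334,"claw": 60},
    {"dx": 0,"dy": 0,"dz": 0,"wx": 0,"wy": 0,"wz": 0.334,"claw": 60},
  ],
)

```text
clock: 18.3
tool_pos: [0.5174, 0.0365, 0.2654]
eef_rot: [0.725, 0.689, -0.002, 0.002]
contact_force: [-0.5, 0.2, 0.6]
opening: 0.682
finger_force: 0.0
```

```bash
cat >> lid.py <<'E'
h=np.radians(87); Rt=R.from_matrix(np.array([[np.cos(h),np.sin(h),0],[np.sin(h),-np.cos(h),0],[0,0,-1]]))
print(delta([.4813,.0383,.026],Rt))
E
python3 lid.py
```

```text
18.3 [ 0.06  0.53 -0.35  1.84  0.25  0.81 -0.47] [0.51736706 0.03651769 0.26536009] [[ 0.051  0.999 -0.   ]
 [ 0.999 -0.051 -0.007]
 [-0.007  0.    -1.   ]]
top [223. 218.] 456 [0.4788 0.1036 0.023 ] ((485.29388427734375, 91.73333740234375), (105.34990692138672, 92.99607849121094), 89.63773345947266) [0.0172 0.0227 0.0293]
top [208. 227.] 1 [0.4467 0.1512 0.051 ] ((446.7126770019531, 151.2097930908203), (0.0, 0.0), 0.0) [0.051 0.051 0.051]
wrist [225. 156.] 11117 [0.4828 0.0474 0.022 ] ((481.9757995605469, 39.15013885498047), (211.48280334472656, 92.01348114013672), 87.47565460205078) [0.0202 0.0221 0.0237]
wrist [223. 167.] 716 [0.4825 0.0405 0.0454] ((482.1434631347656, 39.02796936035156), (69.51751708984375, 14.048839569091797), 87.21299743652344) [0.0438 0.0455 0.0468]
(array([ 0.025, -0.443,  2.992]), array([-0.   ,  0.002,  0.002]))
```

Request:
step_arm(
  motion=[
    {"dx": 0.03,"dy": -0.44,"dz": 0.5,"wx": 0,"wy": 0,"wz": 0,"claw": 60},
    {"dx": 0.03,"dy": -0.44,"dz": 1,"wx": 0,"wy": 0,"wz": 0,"claw": 50},
    {"dx": 0.03,"dy": -0.44,"dz": 1,"wx": 0,"wy": 0,"wz": 0,"claw": 40},
  ],
)

```text
clock: 18.7
tool_pos: [0.4773, 0.0389, 0.1822]
eef_rot: [0.724, 0.69, -0.007, -0.0]
contact_force: [-0.1, 0.5, 0.7]
opening: 0.522
finger_force: 0.0
```

Request:
step_arm(
  motion=[
    {"dx": 0,"dy": 0,"dz": 0.5,"wx": 0,"wy": 0,"wz": 0,"claw": 40},
    {"dx": 0,"dy": 0,"dz": 1,"wx": 0,"wy": 0,"wz": 0,"claw": 40},
    {"dx": 0,"dy": 0,"dz": 1,"wx": 0,"wy": 0,"wz": 0,"claw": 40},
  ],
)

```text
clock: 19.0
tool_pos: [0.48, 0.0386, 0.1033]
eef_rot: [0.724, 0.69, -0.005, 0.001]
contact_force: [-1.1, 0.0, 0.8]
opening: 0.456
finger_force: 0.0
```

Request:
step_arm(
  motion=[
    {"dx": 0,"dy": 0,"dz": 0.3,"wx": 0,"wy": 0,"wz": 0,"claw": 40},
    {"dx": 0,"dy": 0,"dz": 0.6,"wx": 0,"wy": 0,"wz": 0,"claw": 40},
    {"dx": 0,"dy": 0,"dz": 0.85,"wx": 0,"wy": 0,"wz": 0,"claw": 40},
    {"dx": 0,"dy": 0,"dz": 0.85,"wx": 0,"wy": 0,"wz": 0,"claw": 40},
  ],
)

```text
clock: 19.4
tool_pos: [0.482, 0.0386, 0.0381]
eef_rot: [0.724, 0.689, -0.003, 0.003]
contact_force: [-0.9, 0.6, -0.2]
opening: 0.452
finger_force: 0.0
```

Run:
```python
from h import *
h=np.radians(87.1); Rt=R.from_matrix(np.array([[np.cos(h),np.sin(h),0],[np.sin(h),-np.cos(h),0],[0,0,-1]]))
print(get_state()['tool_pos'],delta([.4816,.0386,.0265],Rt))
```

```text
[0.48199276 0.03858304 0.03807678] (array([ 0.001, -0.005,  0.145]), array([0.   , 0.002, 0.   ]))
```

Request:
step_arm(
  motion=[
    {"dx": 0,"dy": 0,"dz": 0.13,"wx": 0,"wy": 0.002,"wz": 0,"claw": 40},
    {"dx": 0,"dy": 0,"dz": 0.13,"wx": 0,"wy": 0.002,"wz": 0,"claw": 40},
    {"dx": 0,"dy": 0,"dz": 0.13,"wx": 0,"wy": 0.002,"wz": 0,"claw": 0},
    {"dx": 0,"dy": 0,"dz": 0.13,"wx": 0,"wy": 0.002,"wz": 0,"claw": 0},
    {"dx": 0,"dy": 0,"dz": 0.13,"wx": 0,"wy": 0.002,"wz": 0,"claw": 0},
    {"dx": 0,"dy": 0,"dz": 0.13,"wx": 0,"wy": 0.002,"wz": 0,"claw": 0},
  ],
  force=30,
)

```text
clock: 20.0
tool_pos: [0.4811, 0.0382, 0.0278]
eef_rot: [0.725, 0.689, 0.0, 0.001]
contact_force: [-0.1, 0.3, 3.1]
opening: 0.155
finger_force: 30.0
```

Request:
step_arm(
  motion=[
    {"dx": 0,"dy": 0,"dz": -0.25,"wx": 0,"wy": 0,"wz": 0,"claw": 0},
    {"dx": 0,"dy": 0,"dz": -0.5,"wx": 0,"wy": 0,"wz": 0,"claw": 0},
    {"dx": 0,"dy": 0,"dz": -1,"wx": 0,"wy": 0,"wz": 0,"claw": 0},
    {"dx": 0,"dy": 0,"dz": -1,"wx": 0,"wy": 0,"wz": 0,"claw": 0},
  ],
)

```text
clock: 20.4
tool_pos: [0.4826, 0.0385, 0.1107]
eef_rot: [0.725, 0.689, 0.002, 0.002]
contact_force: [1.4, 0.8, -1.2]
opening: 0.154
finger_force: 30.0
```

Request:
step_arm(
  motion=[
    {"dx": 0,"dy": 0,"dz": -0.5,"wx": 0,"wy": 0,"wz": 0,"claw": 0},
    {"dx": 0,"dy": 0,"dz": -1,"wx": 0,"wy": 0,"wz": 0,"claw": 0},
    {"dx": 0,"dy": 0,"dz": -1,"wx": 0,"wy": 0,"wz": 0,"claw": 0},
  ],
)

```text
clock: 20.7
tool_pos: [0.483, 0.0389, 0.1907]
eef_rot: [0.725, 0.689, 0.003, 0.002]
contact_force: [1.1, -0.6, -1.1]
opening: 0.157
finger_force: 30.0
```

Run:
```python
from h import *
h=np.radians(105); Rt=R.from_matrix(np.array([[np.cos(h),np.sin(h),0],[np.sin(h),-np.cos(h),0],[0,0,-1]]))
s=get_state();print(s['tool_pos'],s['q'].round(2),s['opening'],delta([.479,-.323,.19],Rt))
```

```text
[0.48302002 0.03889918 0.19067047] [ 0.03  0.6  -0.33  2.03  0.35  0.56 -0.6 ] 0.15722789636771825 (array([-4.52 ,  0.182,  0.006]), array([ 0.002,  0.   , -0.1  ]))
```

Request:
step_arm(
  motion=[
    {"dx": -0.5,"dy": 0.03,"dz": 0,"wx": 0,"wy": 0,"wz": 0,"claw": 0},
    {"dx": -1,"dy": 0.05,"dz": 0,"wx": 0,"wy": 0,"wz": 0,"claw": 0},
  ],
)

```text
clock: 20.9
tool_pos: [0.4804, -0.0415, 0.1867]
eef_rot: [0.724, 0.69, -0.0, 0.0]
contact_force: [0.7, -0.0, -1.8]
opening: 0.155
finger_force: 30.0
```

Request:
step_arm(
  motion=[
    {"dx": -0.5,"dy": 0.03,"dz": 0,"wx": 0,"wy": 0,"wz": 0,"claw": 0},
    {"dx": -1,"dy": 0.05,"dz": 0,"wx": 0,"wy": 0,"wz": 0,"claw": 0},
  ],
)

```text
clock: 21.1
tool_pos: [0.4796, -0.1233, 0.1861]
eef_rot: [0.725, 0.689, -0.001, -0.0]
contact_force: [1.6, -0.0, -1.9]
opening: 0.153
finger_force: 30.0
```

Request:
step_arm(
  motion=[
    {"dx": -0.5,"dy": 0.03,"dz": 0,"wx": 0,"wy": 0,"wz": 0,"claw": 0},
    {"dx": -1,"dy": 0.05,"dz": 0,"wx": 0,"wy": 0,"wz": 0,"claw": 0},
  ],
)

```text
clock: 21.3
tool_pos: [0.4794, -0.2034, 0.1861]
eef_rot: [0.725, 0.689, -0.001, -0.001]
contact_force: [1.3, -0.3, -0.9]
opening: 0.159
finger_force: 30.0
```

Request:
step_arm(
  motion=[
    {"dx": -0.5,"dy": 0.03,"dz": 0,"wx": 0,"wy": 0,"wz": 0,"claw": 0},
    {"dx": -1,"dy": 0.05,"dz": 0,"wx": 0,"wy": 0,"wz": 0,"claw": 0},
  ],
)

```text
clock: 21.5
tool_pos: [0.4793, -0.2834, 0.186]
eef_rot: [0.725, 0.689, -0.001, -0.001]
contact_force: [1.4, -0.4, -0.6]
opening: 0.156
finger_force: 30.0
```

Request:
step_arm(
  motion=[
    {"dx": -0.3,"dy": 0,"dz": 0,"wx": 0,"wy": 0,"wz": -0.1,"claw": 0},
    {"dx": -0.52,"dy": 0,"dz": 0,"wx": 0,"wy": 0,"wz": -0.1,"claw": 0},
    {"dx": -0.52,"dy": 0,"dz": 0,"wx": 0,"wy": 0,"wz": -0.1,"claw": 0},
    {"dx": -0.52,"dy": 0,"dz": 0,"wx": 0,"wy": 0,"wz": -0.1,"claw": 0},
  ],
)

```text
clock: 21.9
tool_pos: [0.4776, -0.3225, 0.1864]
eef_rot: [0.609, 0.793, -0.0, -0.001]
contact_force: [-0.0, 1.2, -1.7]
opening: 0.155
finger_force: 30.0
```

```bash
cat > over.py <<'E'
from h import *
h=np.radians(105); Rt=R.from_matrix(np.array([[np.cos(h),np.sin(h),0],[np.sin(h),-np.cos(h),0],[0,0,-1]]))
s=get_state();print(s['tool_pos'],s['q'].round(2),delta([.479,-.323,.12],Rt))
a,d,c=snap('wrist'); W=cloud(d,c); z0=s['tool_pos'][2]-.0138
box=np.hypot(W[...,0]-.479,W[...,1]+.323)<.2
for nm,lo,hi in(('plate',z0+.004,z0+.012),('grip',z0+.027,z0+.036),('catch',.084,.096),('rim',.065,.075)):
    m=(box&(W[...,2]>lo)&(W[...,2]<hi)); P=W[m]
    if len(P)>5: print(nm,len(P),cv2.minAreaRect((P[:,:2]*1000).astype(np.float32)))
E
python3 over.py
```

```text
[ 0.47761033 -0.32245816  0.18638773] [ 0.81  0.73 -0.51  1.76  0.48  0.78  0.32] (array([-0.012,  0.016,  0.83 ]), array([-0., -0., -0.]))
plate 39947 ((473.7673034667969, -307.2093200683594), (92.65485382080078, 180.7841033935547), 15.070283889770508)
grip 3984 ((480.760009765625, -319.49383544921875), (40.8092041015625, 66.90161895751953), 35.42961120605469)
```

Aligned with the tin to about 1 mm. I correct that and descend.

Request:
step_arm(
  motion=[
    {"dx": -0.012,"dy": 0.016,"dz": 0.3,"wx": 0,"wy": 0,"wz": 0,"claw": 0},
    {"dx": -0.012,"dy": 0.016,"dz": 0.6,"wx": 0,"wy": 0,"wz": 0,"claw": 0},
    {"dx": -0.012,"dy": 0.016,"dz": 0.83,"wx": 0,"wy": 0,"wz": 0,"claw": 0},
    {"dx": -0.012,"dy": 0.016,"dz": 0.83,"wx": 0,"wy": 0,"wz": 0,"claw": 0},
    {"dx": -0.012,"dy": 0.016,"dz": 0.83,"wx": 0,"wy": 0,"wz": 0,"claw": 0},
  ],
)

```text
clock: 22.45
tool_pos: [0.4803, -0.3227, 0.1216]
eef_rot: [0.608, 0.794, -0.0, 0.0]
contact_force: [1.5, -0.7, -1.1]
opening: 0.156
finger_force: 30.0
```

```bash
python3 over.py
```

```text
[ 0.48026828 -0.32270048  0.12159037] [ 0.77  0.82 -0.44  1.8   0.55  0.65  0.26] (array([ 0.001, -0.016,  0.02 ]), array([-0.   ,  0.   ,  0.001]))
plate 39824 ((476.3913269042969, -307.52044677734375), (92.45570373535156, 180.700927734375), 15.309178352355957)
grip 4003 ((476.5013427734375, -321.5704345703125), (66.56100463867188, 40.835906982421875), 84.28286743164062)
catch 1211 ((448.61376953125, -210.74432373046875), (22.063993453979492, 10.779775619506836), 15.050603866577148)
```

Request:
step_arm(
  motion=[
    {"dx": 0,"dy": -0.016,"dz": 0.1,"wx": 0,"wy": 0,"wz": 0,"claw": 0},
    {"dx": 0,"dy": -0.016,"dz": 0.2,"wx": 0,"wy": 0,"wz": 0,"claw": 0},
    {"dx": 0,"dy": -0.016,"dz": 0.28,"wx": 0,"wy": 0,"wz": 0,"claw": 0},
    {"dx": 0,"dy": -0.016,"dz": 0.28,"wx": 0,"wy": 0,"wz": 0,"claw": 0},
  ],
)

```text
clock: 22.9
tool_pos: [0.4778, -0.3244, 0.0979]
eef_rot: [0.608, 0.794, -0.001, -0.001]
contact_force: [-0.9, -0.3, -1.0]
opening: 0.153
finger_force: 30.0
```

Request:
step_arm(
  motion=[
    {"dx": 0,"dy": 0,"dz": 0.03,"wx": 0,"wy": 0,"wz": 0,"claw": 0},
    {"dx": 0,"dy": 0,"dz": 0.04,"wx": 0,"wy": 0,"wz": 0,"claw": 0},
    {"dx": 0,"dy": 0,"dz": 0.04,"wx": 0,"wy": 0,"wz": 0,"claw": 0},
  ],
)

```text
clock: 23.2
tool_pos: [0.4787, -0.3244, 0.096]
eef_rot: [0.608, 0.794, -0.0, 0.0]
contact_force: [-0.1, 1.5, 0.3]
opening: 0.155
finger_force: 30.0
```

Request:
step_arm(
  motion=[
    {"dx": 0,"dy": 0,"dz": 0.03,"wx": 0,"wy": 0,"wz": 0,"claw": 0},
    {"dx": 0,"dy": 0,"dz": 0.03,"wx": 0,"wy": 0,"wz": 0,"claw": 0},
  ],
)

```text
clock: 23.4
tool_pos: [0.4789, -0.3244, 0.0937]
eef_rot: [0.608, 0.794, -0.0, 0.001]
contact_force: [-0.8, 1.2, 3.5]
opening: 0.161
finger_force: 30.0
```

The lid touches the barbs with its plate about 10 mm above the rim, as described. I release, rise and shut the fingers for pressing.

Request:
step_arm(
  motion=[
    {"dx": 0,"dy": 0,"dz": 0,"wx": 0,"wy": 0,"wz": 0,"claw": 40},
    {"dx": 0,"dy": 0,"dz": 0,"wx": 0,"wy": 0,"wz": 0,"claw": 40},
    {"dx": 0,"dy": 0,"dz": 0,"wx": 0,"wy": 0,"wz": 0,"claw": 40},
    {"dx": 0,"dy": 0,"dz": -0.4,"wx": 0,"wy": 0,"wz": 0,"claw": 40},
    {"dx": 0,"dy": 0,"dz": -0.9,"wx": 0,"wy": 0,"wz": 0,"claw": 40},
    {"dx": 0,"dy": 0,"dz": -0.9,"wx": 0,"wy": 0,"wz": 0,"claw": 0},
  ],
)

```text
clock: 24.0
tool_pos: [0.4816, -0.3257, 0.1698]
eef_rot: [0.608, 0.794, 0.001, 0.005]
contact_force: [1.0, 0.4, -0.1]
opening: 0.386
finger_force: 0.0
```

Request:
step_arm(
  motion=[
    {"dx": 0.5,"dy": 0,"dz": 0,"wx": 0,"wy": 0,"wz": 0,"claw": 0},
    {"dx": 1,"dy": 0,"dz": 0,"wx": 0,"wy": 0,"wz": 0,"claw": 0},
    {"dx": 1,"dy": 0,"dz": 0,"wx": 0,"wy": 0,"wz": 0,"claw": 0},
    {"dx": 1,"dy": 0,"dz": 0,"wx": 0,"wy": 0,"wz": 0,"claw": 0},
  ],
)

```text
clock: 24.4
tool_pos: [0.4575, -0.2467, 0.165]
eef_rot: [0.607, 0.794, -0.001, 0.0]
contact_force: [0.7, -0.4, 0.1]
opening: 0.022
finger_force: 0.0
```

```bash
cat > chk.py <<'E'
from h import *
s=get_state();print(s['clock'],s['tool_pos'],s['opening'])
T=R.from_euler('z',105,degrees=True)
for n in('wrist','top'):
    a,d,c=snap(n); W=cloud(d,c); L=(W-[.479,-.323,0])@T.as_matrix()
    box=(abs(L[...,0])<.135)&(abs(L[...,1])<.06)
    m=box&(L[...,2]>.06)&(L[...,2]<.098)&(abs(L[...,0])<.096)&(abs(L[...,1])<.044)&(abs(L[...,1])>.012)
    P=L[m]; A=np.c_[P[:,:2],np.ones(len(P))]; k=np.linalg.lstsq(A,P[:,2],rcond=None)[0]
    r=abs(A@k-P[:,2])<.003; k=np.linalg.lstsq(A[r],P[r,2],rcond=None)[0]
    print(n,r.sum(),'plate top z at +x,0,-x ends',[round(1000*(k[2]+k[0]*q),1) for q in(.098,0,-.098)])
    for nm,lo,hi in(('plate',k[2]-.003,k[2]+.005),('catch',.087,.098)):
        m=box&(L[...,2]>lo)&(L[...,2]<hi)&((abs(L[...,0])>.1) if nm=='catch' else True); P=L[m]
        print(nm,len(P),P[:,0].min().round(4),P[:,0].max().round(4), cv2.minAreaRect((P[:,:2]*1000).astype(np.float32)) if len(P)>3 else'')
    if nm=='catch':
        for sg in(1,-1):
            Q=P[P[:,0]*sg>0]; print(' catch x',sg,np.percentile(Q[:,0],[5,50,95]).round(4) if len(Q) else'')
E
python3 chk.py
```

```text
24.4 [ 0.45752444 -0.24673123  0.16504892] 0.022269330654554834
wrist 5989 plate top z at +x,0,-x ends [np.float64(85.5), np.float64(88.3), np.float64(91.1)]
plate 7903 -0.0633 0.1218 ((29.422649383544922, 0.047389984130859375), (184.9762420654297, 91.04734802246094), 0.6992548704147339)
catch 477 0.1104 0.1222 ((116.23531341552734, 0.15253353118896484), (21.658052444458008, 11.782811164855957), 89.591064453125)
 catch x 1 [0.1117 0.1169 0.1219]
 catch x -1 
top 43 plate top z at +x,0,-x ends [np.float64(83.9), np.float64(92.3), np.float64(100.7)]
plate 73 -0.1209 0.1217 ((2.4464111328125, 12.465034484863281), (83.48210906982422, 241.80809020996094), 81.29158020019531)
catch 58 -0.1233 0.1217 ((-0.8159866333007812, -0.011224746704101562), (244.89990234375, 22.471975326538086), 0.1992802917957306)
 catch x 1 [0.1082 0.1154 0.1215]
 catch x -1 [-0.1208 -0.1131 -0.1022]
```

The lid rests on both barbs, and the tool is over one end, 79 mm from the middle. I press here.

Request:
step_arm(
  motion=[
    {"dx": 0,"dy": 0,"dz": 0.5,"wx": 0,"wy": 0,"wz": 0,"claw": 0},
    {"dx": 0,"dy": 0,"dz": 0.9,"wx": 0,"wy": 0,"wz": 0,"claw": 0},
    {"dx": 0,"dy": 0,"dz": 0.95,"wx": 0,"wy": 0,"wz": 0,"claw": 0},
    {"dx": 0,"dy": 0,"dz": 0.95,"wx": 0,"wy": 0,"wz": 0,"claw": 0},
  ],
)

```text
clock: 24.9
tool_pos: [0.4574, -0.2481, 0.0888]
eef_rot: [0.609, 0.793, -0.001, -0.0]
contact_force: [-1.0, -0.7, 1.0]
opening: 0.003
finger_force: 0.0
```

Request:
step_arm(
  motion=[
    {"dx": 0,"dy": 0,"dz": 0.03,"wx": 0,"wy": 0,"wz": 0,"claw": 0},
    {"dx": 0,"dy": 0,"dz": 0.06,"wx": 0,"wy": 0,"wz": 0,"claw": 0},
    {"dx": 0,"dy": 0,"dz": 0.06,"wx": 0,"wy": 0,"wz": 0,"claw": 0},
  ],
)

```text
clock: 25.2
tool_pos: [0.4588, -0.2483, 0.0858]
eef_rot: [0.608, 0.794, -0.0, 0.002]
contact_force: [0.3, -0.4, 2.5]
opening: 0.003
finger_force: 1.5
```

Request:
step_arm(
  motion=[
    {"dx": 0,"dy": 0,"dz": 0.03,"wx": 0,"wy": 0,"wz": 0,"claw": 0},
    {"dx": 0,"dy": 0,"dz": 0.04,"wx": 0,"wy": 0,"wz": 0,"claw": 0},
    {"dx": 0,"dy": 0,"dz": 0.04,"wx": 0,"wy": 0,"wz": 0,"claw": 0},
  ],
)

```text
clock: 25.5
tool_pos: [0.4575, -0.2472, 0.0812]
eef_rot: [0.608, 0.794, -0.0, 0.0]
contact_force: [0.2, 0.6, -0.0]
opening: 0.005
finger_force: 0.0
```

Request:
step_arm(
  motion=[
    {"dx": 0,"dy": 0,"dz": 0.03,"wx": 0,"wy": 0,"wz": 0,"claw": 0},
    {"dx": 0,"dy": 0,"dz": 0.05,"wx": 0,"wy": 0,"wz": 0,"claw": 0},
    {"dx": 0,"dy": 0,"dz": 0.05,"wx": 0,"wy": 0,"wz": 0,"claw": 0},
  ],
)

```text
clock: 25.8
tool_pos: [0.4577, -0.2473, 0.079]
eef_rot: [0.608, 0.794, -0.001, 0.001]
contact_force: [-3.7, 2.1, 20.5]
opening: 0.008
finger_force: 10.2
```

Request:
step_arm(
  motion=[
    {"dx": 0,"dy": 0,"dz": 0.03,"wx": 0,"wy": 0,"wz": 0,"claw": 0},
    {"dx": 0,"dy": 0,"dz": 0.03,"wx": 0,"wy": 0,"wz": 0,"claw": 0},
    {"dx": 0,"dy": 0,"dz": 0.03,"wx": 0,"wy": 0,"wz": 0,"claw": 0},
  ],
)

```text
clock: 26.1
tool_pos: [0.4577, -0.2473, 0.0788]
eef_rot: [0.608, 0.794, -0.001, 0.002]
contact_force: [-8.5, 4.2, 41.9]
opening: 0.009
finger_force: 21.3
```

```bash
python3 chk.py
```

```text
26.1 [ 0.45771924 -0.24734495  0.07876704] 0.008650965130809216
wrist 3848 plate top z at +x,0,-x ends [np.float64(77.4), np.float64(82.4), np.float64(87.4)]
plate 1502 0.0117 0.1102 ((64.05706024169922, 8.080131530761719), (77.2905502319336, 99.09050750732422), 67.33729553222656)
catch 1118 0.1111 0.1222 ((116.70013427734375, 0.26493263244628906), (11.1334810256958, 21.99043846130371), 0.4769674837589264)
 catch x 1 [0.1119 0.1172 0.1218]
 catch x -1 
top 53 plate top z at +x,0,-x ends [np.float64(76.3), np.float64(81.1), np.float64(85.9)]
plate 103 -0.1104 0.1094 ((-0.5552139282226562, -0.38893890380859375), (219.79100036621094, 88.92942810058594), 0.24580006301403046)
catch 47 -0.1213 0.1212 ((-0.044403076171875, -1.0200433731079102), (242.54933166503906, 20.453311920166016), 0.15074273943901062)
 catch x 1 [0.1103 0.1172 0.1209]
 catch x -1 [-0.1211 -0.1155 -0.1043]
```

This end is hard against the rim: the force rises with no travel, and the plate top there is at 77–78 mm. Now the other end.

Request:
step_arm(
  motion=[
    {"dx": 0,"dy": 0,"dz": -0.5,"wx": 0,"wy": 0,"wz": 0,"claw": 0},
    {"dx": 0,"dy": 0,"dz": -0.9,"wx": 0,"wy": 0,"wz": 0,"claw": 0},
    {"dx": -0.5,"dy": 0,"dz": -0.9,"wx": 0,"wy": 0,"wz": 0,"claw": 0},
    {"dx": -1,"dy": 0,"dz": -0.9,"wx": 0,"wy": 0,"wz": 0,"claw": 0},
  ],
)

```text
clock: 26.6
tool_pos: [0.4795, -0.3247, 0.1484]
eef_rot: [0.607, 0.795, -0.0, 0.001]
contact_force: [0.2, -1.0, -0.8]
opening: 0.006
finger_force: 0.0
```

Request:
step_arm(
  motion=[
    {"dx": -0.5,"dy": 0,"dz": 0,"wx": 0,"wy": 0,"wz": 0,"claw": 0},
    {"dx": -0.98,"dy": 0,"dz": 0,"wx": 0,"wy": 0,"wz": 0,"claw": 0},
    {"dx": -0.98,"dy": 0,"dz": 0,"wx": 0,"wy": 0,"wz": 0,"claw": 0},
    {"dx": -0.98,"dy": 0,"dz": 0,"wx": 0,"wy": 0,"wz": 0,"claw": 0},
  ],
)

```text
clock: 27.0
tool_pos: [0.4983, -0.4003, 0.1462]
eef_rot: [0.609, 0.793, -0.0, -0.0]
contact_force: [0.0, 0.4, -0.7]
opening: 0.006
finger_force: 0.0
```

```bash
python3 chk.py; python3 -c "
from h import *
print(R.from_euler('z',-105,degrees=True).apply(get_state()['tool_pos']-[.479,-.323,0]))"
```

```text
27.0 [ 0.49832154 -0.40033491  0.14620388] 0.005753343655382267
wrist 23553 plate top z at +x,0,-x ends [np.float64(78.2), np.float64(81.8), np.float64(85.4)]
plate 30012 -0.0979 0.0527 ((-22.537403106689453, 0.12770843505859375), (92.2770004272461, 150.7047119140625), 89.90449523925781)
[-0.07834229  0.00072833  0.1464453 ]Traceback (most recent call last):
  File "chk.py", line 13, in <module>
    print(nm,len(P),P[:,0].min().round(4),P[:,0].max().round(4), cv2.minAreaRect((P[:,:2]*1000).astype(np.float32)) if len(P)>3 else'')
                    ~~~~~~~~~~^^
    return umr_minimum(a, axis, None, out, keepdims, initial, where)
ValueError: zero-size array to reduction operation minimum which has no identity
```

Request:
step_arm(
  motion=[
    {"dx": 0,"dy": 0,"dz": 0.4,"wx": 0,"wy": 0,"wz": 0,"claw": 0},
    {"dx": 0,"dy": 0,"dz": 0.68,"wx": 0,"wy": 0,"wz": 0,"claw": 0},
    {"dx": 0,"dy": 0,"dz": 0.72,"wx": 0,"wy": 0,"wz": 0,"claw": 0},
    {"dx": 0,"dy": 0,"dz": 0.72,"wx": 0,"wy": 0,"wz": 0,"claw": 0},
  ],
)

```text
clock: 27.45
tool_pos: [0.4989, -0.3986, 0.0893]
eef_rot: [0.607, 0.794, -0.0, -0.001]
contact_force: [-1.0, 0.5, 0.7]
opening: 0.005
finger_force: 0.0
```

Request:
step_arm(
  motion=[
    {"dx": 0,"dy": 0,"dz": 0.04,"wx": 0,"wy": 0,"wz": 0,"claw": 0},
    {"dx": 0,"dy": 0,"dz": 0.08,"wx": 0,"wy": 0,"wz": 0,"claw": 0},
    {"dx": 0,"dy": 0,"dz": 0.09,"wx": 0,"wy": 0,"wz": 0,"claw": 0},
    {"dx": 0,"dy": 0,"dz": 0.09,"wx": 0,"wy": 0,"wz": 0,"claw": 0},
  ],
)

```text
clock: 27.85
tool_pos: [0.4997, -0.4004, 0.0831]
eef_rot: [0.608, 0.794, -0.0, 0.001]
contact_force: [0.7, 0.2, 2.1]
opening: 0.008
finger_force: 1.0
```

Request:
step_arm(
  motion=[
    {"dx": 0,"dy": 0,"dz": 0.03,"wx": 0,"wy": 0,"wz": 0,"claw": 0},
    {"dx": 0,"dy": 0,"dz": 0.03,"wx": 0,"wy": 0,"wz": 0,"claw": 0},
    {"dx": 0,"dy": 0,"dz": 0.03,"wx": 0,"wy": 0,"wz": 0,"claw": 0},
  ],
)

```text
clock: 28.15
tool_pos: [0.4984, -0.4003, 0.0795]
eef_rot: [0.608, 0.794, -0.001, -0.0]
contact_force: [-0.2, 0.1, -0.8]
opening: 0.006
finger_force: 0.0
```

Request:
step_arm(
  motion=[
    {"dx": 0,"dy": 0,"dz": 0.03,"wx": 0,"wy": 0,"wz": 0,"claw": 0},
    {"dx": 0,"dy": 0,"dz": 0.03,"wx": 0,"wy": 0,"wz": 0,"claw": 0},
    {"dx": 0,"dy": 0,"dz": 0.04,"wx": 0,"wy": 0,"wz": 0,"claw": 0},
  ],
)

```text
clock: 28.45
tool_pos: [0.4987, -0.4004, 0.0784]
eef_rot: [0.608, 0.794, -0.001, 0.0]
contact_force: [-4.9, 1.8, 19.8]
opening: 0.007
finger_force: 9.8
```

Request:
step_arm(
  motion=[
    {"dx": 0,"dy": 0,"dz": -0.5,"wx": 0,"wy": 0,"wz": 0,"claw": 0},
    {"dx": 0,"dy": 0,"dz": -1,"wx": 0,"wy": 0,"wz": 0,"claw": 0},
    {"dx": 0,"dy": 0,"dz": -1,"wx": 0,"wy": 0,"wz": 0,"claw": 0},
  ],
)

```text
clock: 28.75
tool_pos: [0.5022, -0.4016, 0.1618]
eef_rot: [0.608, 0.794, 0.0, 0.005]
contact_force: [0.4, -0.3, 0.6]
opening: 0.003
finger_force: 0.0
```

Request:
step_arm(
  motion=[
    {"dx": 0.5,"dy": 0,"dz": -0.5,"wx": 0,"wy": 0,"wz": 0,"claw": 0},
    {"dx": 1,"dy": 0,"dz": -1,"wx": 0,"wy": 0,"wz": 0,"claw": 0},
    {"dx": 1,"dy": 0,"dz": -1,"wx": 0,"wy": 0,"wz": 0,"claw": 0},
  ],
)

```text
clock: 29.05
tool_pos: [0.4792, -0.319, 0.2393]
eef_rot: [0.606, 0.795, 0.001, 0.002]
contact_force: [1.0, 0.1, 0.4]
opening: 0.007
finger_force: 0.0
```

Request:
step_arm(
  motion=[
    {"dx": 0,"dy": 0,"dz": -0.5,"wx": 0,"wy": 0,"wz": 0,"claw": 0},
    {"dx": 0,"dy": 0,"dz": -1,"wx": 0,"wy": 0,"wz": 0,"claw": 0},
    {"dx": 0,"dy": 0,"dz": -1,"wx": 0,"wy": 0,"wz": 0,"claw": 0},
  ],
)

```text
clock: 29.35
tool_pos: [0.4808, -0.3242, 0.3208]
eef_rot: [0.609, 0.794, 0.0, 0.005]
contact_force: [0.8, 0.3, 0.4]
opening: 0.005
finger_force: 0.0
```

```bash
python3 chk.py; python3 -c "
from h import *
a,d,c=snap('wrist');save(a,'w9')"
```

```text
29.35 [ 0.48077701 -0.32416948  0.32079174] 0.004983956329868307
wrist 8002 plate top z at +x,0,-x ends [np.float64(78.1), np.float64(78.1), np.float64(78.1)]
plate 11063 -0.0976 0.1093 ((5.8949737548828125, -0.232879638671875), (91.98527526855469, 206.91238403320312), 89.96371459960938)
catch 248 0.1099 0.1224 ((116.16009521484375, 0.06496715545654297), (12.35378646850586, 20.73893928527832), 0.3233940005302429)
 catch x 1 [0.1116 0.1166 0.1222]
 catch x -1 
top 548 plate top z at +x,0,-x ends [np.float64(79.2), np.float64(79.1), np.float64(79.0)]
plate 887 -0.0929 0.1092 ((8.117996215820312, -1.1528358459472656), (91.3209457397461, 202.25025939941406), 89.88104248046875)
catch 23 0.1088 0.121 ((114.61283111572266, -1.550790786743164), (11.544618606567383, 20.141998291015625), 6.816136360168457)
 catch x 1 [0.1097 0.1153 0.1205]
 catch x -1
```

View pics/w9.png

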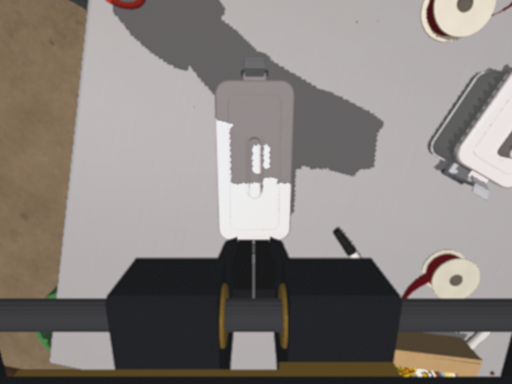

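The picture shows the lid flat on the tin at (255,160), with the far catch over its lug at (255,68). The near catch is hidden by the fingers. The plate top is at 78.1 mm along its whole length, which is fully home, so I hand in.

```bash
python3 -c "
from h import *
print(workorder.finish_job())"
```

```text
the job is handed in; nothing more can be done
None
```

The job is handed in at about 30 s of the 72 s allowed: the long lid is on the tin with its plate at 78.1 mm, fully home, end to end; I saw one catch over its lug, while the other was hidden by the fingers, and no verdict was returned.

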